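Load the lever balance level and lock it for carrying

ROBOT

A 6-joint arm with a two-finger parallel gripper is mounted at the origin on the work surface. World frame = base frame: x ahead of the robot, y to its left, z up, the work surface at z = 0. Lengths are in m, angles in rad, forces in N, time in s.
With the tool pointing down it reaches from about 0.35 to 0.975 m from the base axis. Payload 7.1 kg.
Tool frame: the origin (TCP) lies midway between the tips of the shut fingers; the grasp point (between the pads) lies pinch_z behind it (pinch_z is the distance from the TCP to the grasp point, in m); z points along the fingers, y is the line along which they close (so a half turn about z gives the same grasp; the last joint's range is limited). The gripper opens to 88 mm and grips with 3 to 60 N. Pads are 20 mm wide; open, the fingers measure 115 mm over their backs; the gripper's body (75 mm by 178 mm) begins 61 mm behind the grasp point.
Start: joints at [1.193, 0.423, 1.63, -0, 1.089, -0.019], TCP at [0.219, 0.585, 0.192] pointing down, gripper open.
Joint ranges: [-3, 3], [-0.9, 2.11], [0.09, 2.58], [-1.31, 4.45], [0.11, 2.69], [-2.54, 2.54]. Speed limits (rad/s): [2.39, 2.39, 3.01, 3.14, 3.14, 3.14].

INTERFACE

Orientations are given as a rotation vector (axis times angle).
In Python, from bench import * gives the robot as it stands.
- The arm moves only by the tool servo_tool, never from a script. Its argument "motion" is one flat list of numbers, 5 for each row, row after row: the closure, from -1 (fully open) to 1 (shut), then the shift along the tool's x, y, z in m, then the turn about the tool's z in degrees. In form: [fingers, x, y, z, spin, fingers, x, y, z, spin, ...]. A call has 1 to 8 rows; each row shifts and turns the commanded pose from where the row before left it, along the tool's axes as they then stand; what a row does not reach is not made up. A row lasts 1/12 s, in which the tool goes at most 41.7 mm and 7.16 degrees, less where a joint would pass 70% of its speed; a pose out of reach is approached as far as the arm can. A call is refused whole if a number of a shift passes 0.0417 or a number of a turn 7.16, either way. A call with a gripper value outside its range is refused whole. The fingers move at their own pace and stop on an object; "grip_force" is the grip in N (left out, the last holds). Time passes only in rows, so rows that do not move let the fingers close. It gives the time, the measured TCP pose, the force, the opening and the grip force at its end, in the units of the state.
- sense(): the state, without advancing time (a new reading comes with each control period).
- capture(name): name is "scene" or "top" or "wrist"; returns a dict with "color" (384x512x3 uint8, red, green, blue), "fx", "fy", "cx", "cy" (pixels), "k1" (the pictures are not rectified: a ray, as slopes to the right and down, at radius r is drawn at 1 + k1 r^2 times it, then the intrinsics apply), "T" (4x4, takes a point from camera to world coordinates). Camera axes: x right, y up, looking along -z (the intrinsics and any distortion apply to the point x, -y, -z); pixel columns grow to the right and rows downward; lengths in m; the calibration is good to about 2 mm. A picture is of the moment at which its call begins. There is no depth.
- job_done(): hands the job in; it is judged then, once.
The state is a dict: "time": time; "joints": joint angles; "dq": joint speeds; "joint_torque": joint torques, N m; "tcp_pos": TCP position; "tool_rot": TCP orientation; "wrist_force": force on the tool from outside, world axes, zero at the start; "moment": the same for the moment, N m; "finger_gap": finger opening in m; "finger_force": force on a finger pad.
Only numpy, scipy, OpenCV 4.12 (cv2) and the standard library are available. Lean on these libraries where they do the work, as an engineer would, in place of code of your own. Each camera call takes 0.05 s, during which the arm holds its last target. There are 200 camera calls.

TASK

Get the lever balance ready to be carried to its lesson: hang every hooked mass standing on the table from the beam, one to a place between the black rings, loading left and right in turn so that the beam never dips by more than about 9 degrees and choosing the places so that with all of them on the free beam rests level. Only then take the lock blade out of its bench block and push it down into the lock over the pivot until its shoulder sits on the housing. Leave the stationery round about where it is.

Things in the scene. Friction and masses are not known exactly. Their poses are not given: they have to be found in the camera images.
- beam (a joint): tilt of the beam on its pivot, rad: 0 level, positive when the left (+y) end is up, stops at +-0.25. It swings freely; a pendulum bob below the pivot brings it back. One hooked mass tilts it about 0.033 for each 50 mm between mass and pivot; the two sides subtract. It comes to rest about 1 s after a mass is let go
- beam_mid (a point): middle of the beam's round steel rod (10 mm thick, 225 mm to either side), on the pivot's axis, 200 mm above the table; turns with the beam: y along the rod to the left, x away from the robot (yaw up to 0.12 rad). Black rings 18 mm across at 25, 75, 125, 175, 225 mm either side bound four places a side, centred 50, 100, 150, 200 mm from the pivot, one mass to a place
- stand: fixed stand of the balance; origin on the table under the pivot, x away from the robot, y left. Foot: grey plate 12 mm thick, x -80 to +90 mm, y +-100. Column behind the middle (x +43 to +69 mm, y +-22, 255 mm high), the bob (76 mm disc) in front of it below the pivot. Under the places to the sides there is nothing above 80 mm
- lock_top (a point): middle of the top face of the fixed aluminium lock housing over the pivot, 255 mm above the table; housing 44 by 40 mm, axes as the stand. A slot 36 mm long (x), 6 mm wide (y), 30 mm deep opens upward here. In it stands the beam's lug with an 8 mm wide notch, 50 mm above the pivot: only with the beam level does the notch line up and the blade pass through both
- blade_grip (a point): centre of the black handle of the lock blade (60 g): 34 mm (x) by 12 (y) by 44 high. Below it a flat steel blade 30 mm wide (x), 3 thick (y), 28 long, its lowest 5 mm thinner. The handle's lower edge, the shoulder, is 22 mm below this point. It starts upright in the slot of the bench block, the blade hidden, turned with the block; in the lock its x axis lies along that of lock_top
- block_top (a point): middle of the top of the loose steel bench block (0.6 kg, 70 mm (x) by 44 (y) by 36 high, rubber underneath), on the table in front of the stand, turned up to 0.4 rad. The lock blade stands at the start in its slot (36 by 6 mm, 30 deep), its shoulder on this top
- mass1_grip (a point): hooked mass 1 of up to 6, 100 g (None if absent): aluminium disc 40 mm across, 26 high, with a flat white plastic hook 10 mm thick (y) on it, 106 mm high in all. This point: centre of the grip at the top, 86 mm above the underside; grip 24 mm (x) by 10 (y), 40 high. It starts standing on the table in front of the stand, its +x axis (the hook's open side) within 0.5 rad of pointing away from the robot
- mass2_grip (a point): hooked mass 2 of up to 6, 100 g (None if absent): as mass 1. The hook: a slot 18 mm wide (x -9 to +9); its roof is 20 mm below this point; the stem (x -16 to -9) runs from the roof down to the disc, the lip (x +9 to +16) reaches 11 mm below the roof. Under the lip it is open for 29 mm down to the disc: there the rod comes in from the +x side. Hung, the roof lies on the rod, this point 25 mm above the rod's axis
- mass3_grip (a point): hooked mass 3 of up to 6, 100 g (None if absent): shape, point and axes as masses 1 and 2
- mass4_grip (a point): hooked mass 4 of up to 6, 100 g (None if absent): shape, point and axes as masses 1 and 2
- mass5_grip (a point): hooked mass 5 of up to 6, 100 g (None if absent): shape, point and axes as masses 1 and 2
- mass6_grip (a point): hooked mass 6 of up to 6, 100 g (None if absent): shape, point and axes as masses 1 and 2
- punch: aluminium hole punch, 110 by 60 by 55 mm, a bystander standing on the table; origin at the centre of its underside
- tape: green tape dispenser, 150 by 55 by 95 mm, a bystander standing on the table; origin at the centre of its underside
- clip1: black binder clip, 32 mm wide, 40 mm high with its wires, a bystander standing on the table; origin at the centre of its underside
- clip2: black binder clip like the first, a bystander standing on the table; origin at the centre of its underside
- clip3: black binder clip like the first, a bystander standing on the table; origin at the centre of its underside
- penpot: clear acrylic pen holder, 74 mm across, 100 mm high, a bystander standing on the table; origin at the centre of its underside
- redbox: red plastic lidded box with a press button, 160 by 114 by 72 mm, a bystander standing on the table; origin at the centre of its underside
Not all that is in view belongs to the job. Leave any pink look-alike of the part that bears mass1_grip alone.

How it is judged:
On the way, in this order (a step that is already met when the one before it is completed fails the run):
1. every mass hangs from the beam and the beam rests level by itself, within 0.025 rad, the lock blade not yet in the lock (x of mass1_grip in the frame of beam_mid between -0.014 and 0.014 m and z of mass1_grip in the frame of beam_mid between 0.018 and 0.0278 m and y of mass1_grip in the frame of beam_mid between -0.225 and 0.225 m and angle between each of mass1_grip, mass2_grip, mass3_grip, mass4_grip, mass5_grip, mass6_grip's own z axis and vertical below 0.35 rad and x of mass2_grip in the frame of beam_mid between -0.014 and 0.014 m and z of mass2_grip in the frame of beam_mid between 0.018 and 0.0278 m and y of mass2_grip in the frame of beam_mid between -0.225 and 0.225 m and x of mass3_grip in the frame of beam_mid between -0.014 and 0.014 m and z of mass3_grip in the frame of beam_mid between 0.018 and 0.0278 m and y of mass3_grip in the frame of beam_mid between -0.225 and 0.225 m and x of mass4_grip in the frame of beam_mid between -0.014 and 0.014 m and z of mass4_grip in the frame of beam_mid between 0.018 and 0.0278 m and y of mass4_grip in the frame of beam_mid between -0.225 and 0.225 m and x of mass5_grip in the frame of beam_mid between -0.014 and 0.014 m and z of mass5_grip in the frame of beam_mid between 0.018 and 0.0278 m and y of mass5_grip in the frame of beam_mid between -0.225 and 0.225 m and x of mass6_grip in the frame of beam_mid between -0.014 and 0.014 m and z of mass6_grip in the frame of beam_mid between 0.018 and 0.0278 m and y of mass6_grip in the frame of beam_mid between -0.225 and 0.225 m and value of joint beam between -0.025 and 0.025 rad and velocity of joint beam between -0.03 and 0.03 rad/s and horizontal distance between blade_grip and lock_top above 0.03 m), for 0.5 s.
2. the lock blade is home in the lock, its shoulder on the housing (horizontal distance between blade_grip and lock_top below 0.006 m and z of blade_grip in the frame of lock_top between 0.018 and 0.025 m and angle between blade_grip's own z axis and vertical below 0.12 rad), for 0.2 s.
At the end, for the whole second after the job is handed in: Every mass present hangs upright (within 0.35 rad) by its hook from the rod, its grip point 18 to 28 mm above the rod and within 14 mm sideways; the beam is at rest, level within 0.03 rad; the blade is upright in the lock, shoulder on the housing within 3 mm, within 6 mm of centre (all of step 2 and x of mass1_grip in the frame of beam_mid between -0.014 and 0.014 m and z of mass1_grip in the frame of beam_mid between 0.018 and 0.0278 m and y of mass1_grip in the frame of beam_mid between -0.225 and 0.225 m and angle between each of mass1_grip, mass2_grip, mass3_grip, mass4_grip, mass5_grip, mass6_grip's own z axis and vertical below 0.35 rad and x of mass2_grip in the frame of beam_mid between -0.014 and 0.014 m and z of mass2_grip in the frame of beam_mid between 0.018 and 0.0278 m and y of mass2_grip in the frame of beam_mid between -0.225 and 0.225 m and x of mass3_grip in the frame of beam_mid between -0.014 and 0.014 m and z of mass3_grip in the frame of beam_mid between 0.018 and 0.0278 m and y of mass3_grip in the frame of beam_mid between -0.225 and 0.225 m and x of mass4_grip in the frame of beam_mid between -0.014 and 0.014 m and z of mass4_grip in the frame of beam_mid between 0.018 and 0.0278 m and y of mass4_grip in the frame of beam_mid between -0.225 and 0.225 m and x of mass5_grip in the frame of beam_mid between -0.014 and 0.014 m and z of mass5_grip in the frame of beam_mid between 0.018 and 0.0278 m and y of mass5_grip in the frame of beam_mid between -0.225 and 0.225 m and x of mass6_grip in the frame of beam_mid between -0.014 and 0.014 m and z of mass6_grip in the frame of beam_mid between 0.018 and 0.0278 m and y of mass6_grip in the frame of beam_mid between -0.225 and 0.225 m and value of joint beam between -0.03 and 0.03 rad and velocity of joint beam between -0.05 and 0.05 rad/s); the robot touches nothing.
It fails at once if the beam dips more than 0.16 rad (9 degrees) either way (value of joint beam above 0.16 rad or value of joint beam below -0.16 rad).
It fails at once if a piece of stationery is pushed more than 25 mm from its place (distance of any of punch, tape, clip1, clip2, clip3, penpot, redbox from where it was at the start of the episode above 0.025 m).
Of mass1, mass2, mass3, mass4, mass5, mass6 only 4 to 6 are there at a start; the rules pass over those that are not, and their reading is None.
At some moment in a run one of block may be knocked a few centimetres aside while the robot is not near it.
Once in a run the grip may slacken for a moment while it holds something.
It also fails if it takes over 210 s, if anything falls off the work surface, if the arm or the gripper's body presses on something with over 40 N, if the wrist force passes 120 N, or if a joint passes its speed limit or range.

## Working session

There is one attempt and no reset: what is moved stays moved. The work goes in short steps, Python scripts to look and compute and a tool call to move; the robot and the scene stay as the last step left them, time stands still between calls to the robot, and variables do not carry over. Pictures are saved under pics/ and viewed, at most 14 in all, crops included, and the job is handed in when it is done.

Besides the shell and the picture viewer there is one more tool, called after "Emit:" in YAML: its name, and indented under it one key for each argument. servo_tool: Moves the arm, as the interface text tells. Its arguments: {"type":"object","properties":{"motion":{"type":"array","items":{"type":"number"}},"grip_force":{"type":"number"}},"required":["motion"]}

```bash
mkdir -p pics; cat > h.py <<'E'
from bench import *
import numpy as np, cv2
from scipy.spatial.transform import Rotation as R
def ray(c,u,v):
    p=cv2.undistortPoints(np.array([[[u,v]]],float),np.array([[c['fx'],0,c['cx']],[0,c['fy'],c['cy']],[0,0,1]]),np.array([c['k1'],0,0,0.]))[0,0]
    T=np.array(c['T']); d=T[:3,:3]@np.array([p[0],-p[1],-1]); return T[:3,3],d
def at(c,u,v,z):
    o,d=ray(c,u,v); return o+d*(z-o[2])/d[2]
def px(c,P):
    T=np.array(c['T']); q=T[:3,:3].T@(np.array(P)-T[:3,3]); x=q[0]/-q[2]; y=-q[1]/-q[2]; s=1+c['k1']*(x*x+y*y)
    return np.array([c['cx']+c['fx']*x*s,c['cy']+c['fy']*y*s])
def save(name,img,sc=1,box=None):
    if box: img=img[box[1]:box[3],box[0]:box[2]]
    img=cv2.resize(img,None,fx=sc,fy=sc,interpolation=cv2.INTER_CUBIC); cv2.imwrite('pics/'+name,img[:,:,::-1])
E
python3 - <<'E'
from h import *
import pickle
print(sense())
for n in ['scene','top','wrist']:
    c=capture(n); pickle.dump(c,open(n+'.pkl','wb')); print(n,c['fx'],c['k1'],np.round(c['T'],3).tolist())
    save(n+'0.png',c['color'],1.5)
E
```

```text
{'time': 0.0, 'joints': array([ 1.19299076e+00,  4.23822533e-01,  1.63071314e+00,  7.48318454e-06,
        1.08860825e+00, -1.89830459e-02]), 'dq': array([ 0.00035497, -0.00033659, -0.00148031,  0.0005108 ,  0.00037722,
        0.00071025]), 'joint_torque': array([-4.58553568e-04, -5.44637525e+01, -2.73658544e+01,  6.41535292e-02,
        2.31780874e-02, -1.27122994e-04]), 'tcp_pos': array([0.21921705, 0.58463006, 0.19150408]), 'tool_rot': array([-5.60567692e-01, -3.09085761e+00,  2.38663403e-03]), 'wrist_force': array([-0.05330141,  0.28649959, -0.52112761]), 'moment': array([-0.0143167 , -0.0360994 , -0.00937948]), 'finger_force': 0.0, 'finger_gap': 0.08769747621546359}
scene 371.4777393727705 0.042187394718781135 [[0.368, -0.77, 0.521, 1.068], [0.93, 0.311, -0.197, -0.199], [-0.01, 0.557, 0.83, 0.958], [0.0, 0.0, 0.0, 1.0]]
top 457.00590092502233 -0.18259985812186014 [[0.004, 0.994, -0.112, 0.401], [-1.0, 0.005, 0.002, -0.003], [0.002, 0.112, 0.994, 1.541], [0.0, 0.0, 0.0, 1.0]]
wrist 338.00155330589075 -0.06409250669379427 [[0.351, -0.894, -0.278, 0.142], [0.936, 0.334, 0.107, 0.613], [-0.003, -0.298, 0.955, 0.386], [0.0, 0.0, 0.0, 1.0]]
```

View pics/top0.png

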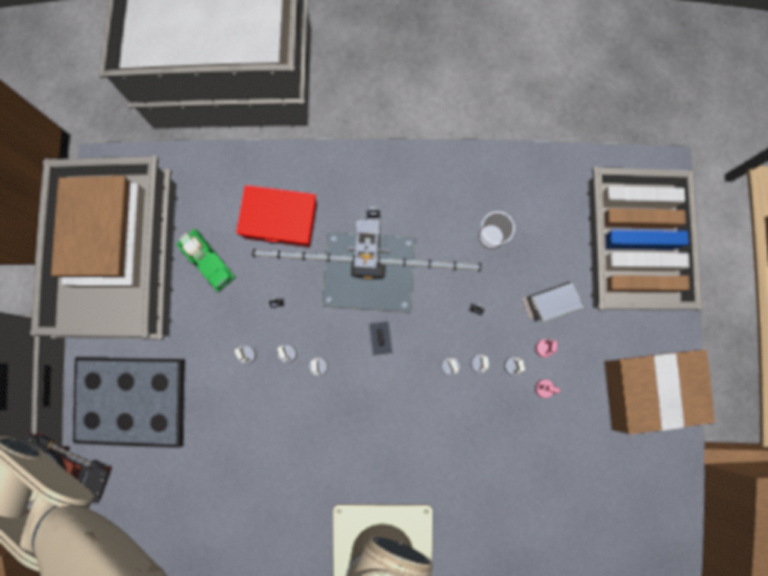

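View pics/scene0.png

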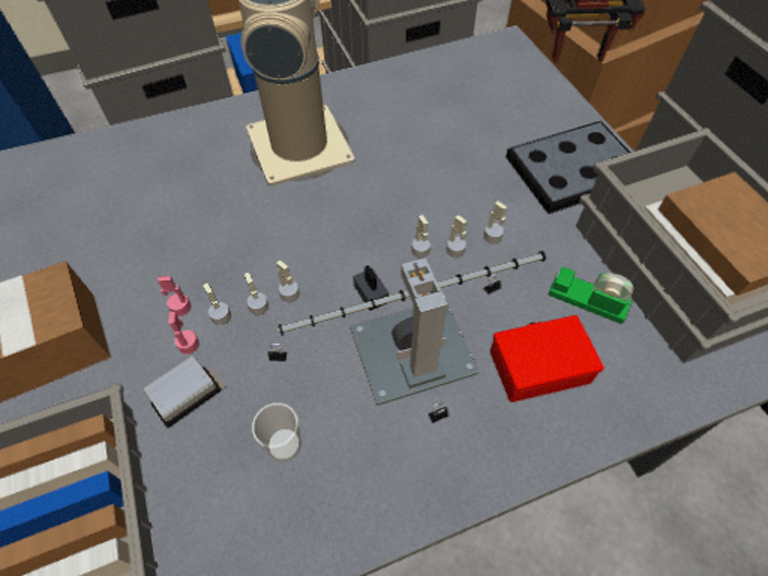

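The top view shows three masses on the left, at about (245,354), (287,353) and (318,366) in the shown picture. Three more are on the right at (451,366), (481,363) and (515,365), with the pink look-alikes further right. The block with the blade is at (381,337), the beam runs from (254,253) to (481,266), and the lock is at (368,255).

```bash
python3 - <<'E'
from h import *
import pickle,bench
print([n for n in dir(bench) if not n.startswith('__')], getattr(bench,'pinch_z',None))
t=pickle.load(open('top.pkl','rb')); s=pickle.load(open('scene.pkl','rb'))
for n,u,v,z in [('m1',248,354,.026),('m2',288,354,.026),('m3',318,367,.026),('m4',451,366,.026),('m5',482,363,.026),('m6',515,366,.026),('blk',381,337,.05),('beamL',254,253,.2),('beamR',481,266,.2),('lock',367,255,.255)]:
    print(n,np.round(at(t,u/1.5,v/1.5,z),3))
print(np.round(at(s,544/1.5,256/1.5,.2),3),np.round(at(s,281/1.5,329/1.5,.2),3))
# camera in tool frame
w=pickle.load(open('wrist.pkl','rb')); st=sense(); Rt=R.from_rotvec(st['tool_rot']).as_matrix()
print(np.round(Rt,3), Rt.T@(w['T'][:3,3]-st['tcp_pos']), np.round(Rt.T@w['T'][:3,:3],3),w['cx'],w['cy'])
E
```

```text
['PlanningError', 'capture', 'job_done', 'pinch_z', 'sense'] 0.0187
m1 [0.441 0.3   0.026]
m2 [0.442 0.21  0.026]
m3 [0.414 0.143 0.026]
m4 [ 0.417 -0.15   0.026]
m5 [ 0.424 -0.219  0.026]
m6 [ 0.417 -0.293  0.026]
blk [0.48  0.004 0.05 ]
beamL [0.638 0.258 0.2  ]
beamR [ 0.613 -0.194  0.2  ]
lock [0.625 0.031 0.255]
[0.641 0.261 0.2  ] [ 0.611 -0.191  0.2  ]
[[-0.936  0.351 -0.   ]
 [ 0.351  0.936 -0.001]
 [ 0.    -0.001 -1.   ]] [ 0.08189007 -0.00077498 -0.19444992] [[ 0.     0.955  0.298]
 [ 1.    -0.001  0.001]
 [ 0.001  0.298 -0.955]] 251.79421702857536 186.43403567933115
```

```bash
python3 - <<'E'
from h import *
import pickle
t=pickle.load(open('top.pkl','rb'))['color']; s=pickle.load(open('scene.pkl','rb'))['color']
f=lambda im,x0,y0,x1,y1,k: cv2.resize(im[y0:y1,x0:x1],None,fx=k,fy=k,interpolation=cv2.INTER_CUBIC)
a=f(t,160,155,330,190,4); b=f(s,180,160,370,230,4)
H=np.zeros((a.shape[0]+b.shape[0],760,3),np.uint8); H[:a.shape[0],:680]=a; H[a.shape[0]:]=b
save('beam.png',H)
E
```

```text
(no output)
```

View pics/beam.png

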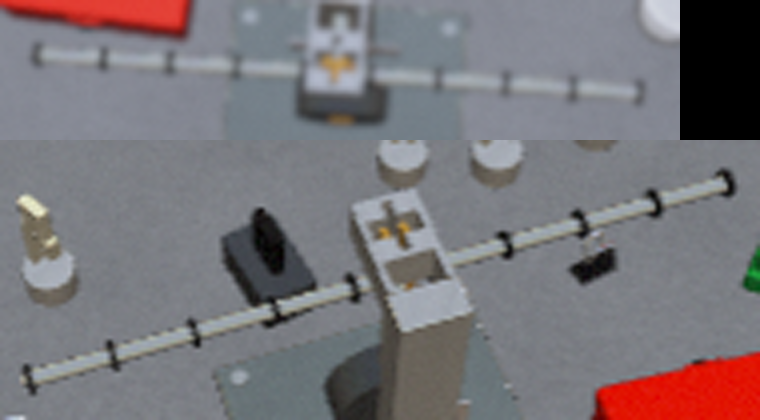

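The crop shows the ring centres in both views: top from (38,55) to (640,93), scene from (30,377) to (727,183). I'll fit the beam pose from these, then move the wrist camera over the left masses.

```bash
python3 - <<'E'
from h import *
import pickle
from scipy.optimize import least_squares
t=pickle.load(open('top.pkl','rb')); s=pickle.load(open('scene.pkl','rb'))
o=[.225,.175,.125,.075]
T=[(38,55),(104,58),(170,63),(236,66),(438,79),(506,83),(573,88),(640,93)]; TY=o+[-a for a in o[::-1]]
S=[(727,183),(655,203),(580,222),(505,243),(354,287),(277,310),(195,331),(113,354),(30,377)]; SY=o+[-.025]+[-a for a in o[::-1]]
L=[(t,np.array(p)/4+[160-.375,155-.375],y) for p,y in zip(T,TY)]+[(s,np.array([p[0],p[1]-140])/4+[180-.375,160-.375],y) for p,y in zip(S,SY)]
def f(q): return np.concatenate([px(c,[q[0]-y*np.sin(q[2])*1,q[1]+y*np.cos(q[2]),.2+y*q[3]+q[4]])-p for c,p,y in L])
r=least_squares(f,[.625,.03,0,0,0]); print(r.x); print(np.round(r.fun.reshape(-1,2),1).tolist())
E
```

```text
[ 0.62525048  0.03382151 -0.05994461 -0.00592128  0.00213082]
[[0.1, -0.0], [0.1, 0.2], [0.1, -0.1], [0.3, 0.2], [0.2, 0.1], [0.0, 0.2], [0.1, 0.0], [0.0, -0.2], [0.0, -0.1], [-0.0, -0.1], [0.4, 0.3], [0.5, 0.2], [0.0, -0.1], [-0.4, -0.3], [0.1, 0.0], [0.2, -0.0], [0.0, 0.1]]
```

Emit:
servo_tool:
  motion: [-1,0,-0.041,-0.02,0,-1,0,-0.041,-0.02,0,-1,0,-0.041,-0.02,0,-1,0,-0.041,-0.02,0,-1,0,-0.041,-0.02,0,-1,0,-0.041,0,0,-1,0,-0.041,0,0,-1,0,-0.041,0,0]

```text
time: 0.82
tcp_pos: [0.1098, 0.2929, 0.2834]
tool_rot: [0.56, 3.091, 0.0]
wrist_force: [0.0, 0.3, 1.3]
finger_gap: 0.0876
finger_force: 0.0
```

Emit:
servo_tool:
  motion: [-1,0,0,0,-6.83,-1,0,0,0,-6.83,-1,0,0,0,-6.83,-1,-0.041,-0.015,0,0,-1,-0.041,-0.015,0,0,-1,-0.041,-0.015,0.01,0,-1,-0.041,-0.015,0.01,0,-1,-0.041,-0.015,0.01,0]

```text
time: 1.48
tcp_pos: [0.3047, 0.2229, 0.2556]
tool_rot: [0.001, 3.141, 0.001]
wrist_force: [-0.7, 0.9, -0.4]
finger_gap: 0.0877
finger_force: 0.0
```

Emit:
servo_tool:
  motion: [-1,-0.03,0,0.01,0,-1,0,0,0,0,-1,0,0,0,0]

```text
time: 1.73
tcp_pos: [0.3336, 0.2232, 0.2449]
tool_rot: [-0.006, -3.139, 0.002]
wrist_force: [0.2, 0.7, 0.2]
finger_gap: 0.0876
finger_force: 0.0
```

```bash
python3 - <<'E'
from h import *
import pickle
print(sense()['tcp_pos'],sense()['joints'])
c=capture('wrist'); pickle.dump(c,open('wl.pkl','wb')); save('wl.png',c['color'],1.5)
E
```

```text
[0.33355971 0.22317021 0.24485675] [ 5.59909342e-01  1.09046639e-02  2.03459664e+00  1.19378376e-04
  1.09858022e+00 -1.00688611e+00]
```

View pics/wl.png

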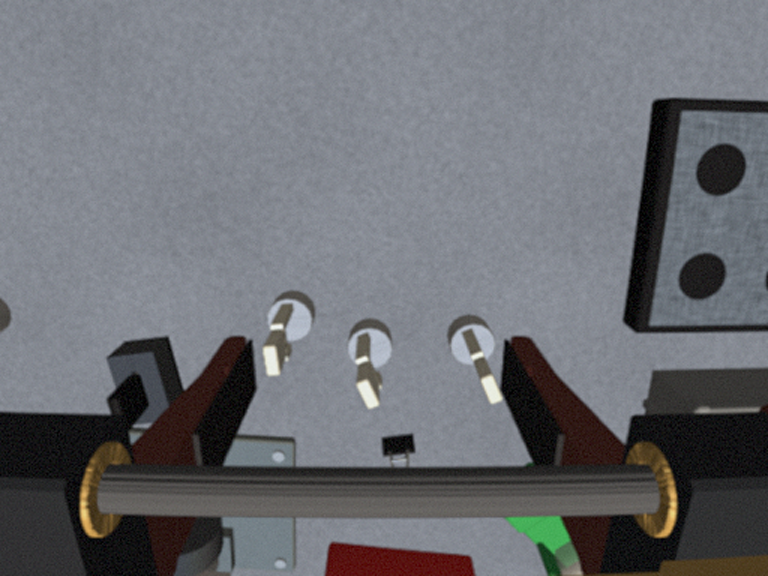

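The wrist view shows the three left masses with discs at about (292,318), (370,345) and (471,340) and hook tops at about (272,362), (371,395) and (490,393). I'll enlarge it.

```bash
python3 - <<'E'
from h import *
import pickle
c=pickle.load(open('wl.pkl','rb')); save('wl2.png',c['color'],4.5,(168,188,345,278))
E
```

```text
(no output)
```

View pics/wl2.png

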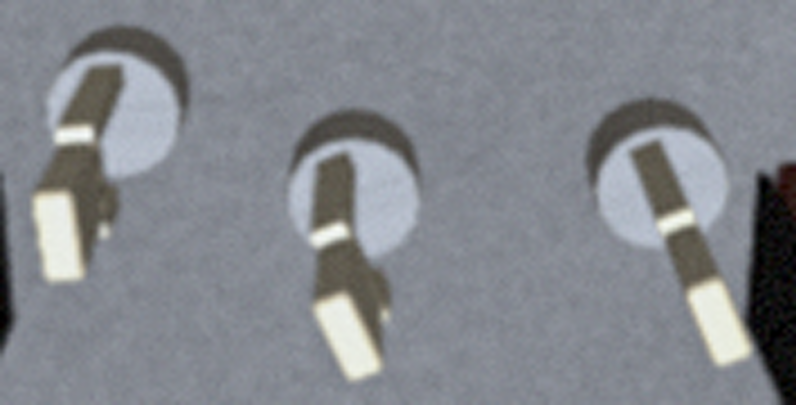

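The crop gives clear top-face corners, centred at A (59,236), B (348,336) and C (719,322), with disc tops at (114,115), (354,200) and (662,187).

```bash
cat >> h.py <<'E'
def masses(c,L,s,x0,y0):
    q=lambda p,z: at(c,(p[0]+.5)/s-.5+x0,(p[1]+.5)/s-.5+y0,z)
    for n,(k,d) in L.items():
        P=np.array([q(p,.106) for p in k]); m=P.mean(0); e=(P[3]+P[2]-P[0]-P[1])[:2]; 
        print(n,'top',np.round(m[:2],4),'disc',np.round(q(d,.026)[:2],4),'len',np.round(np.linalg.norm(e)/2,4),'yaw',round(np.arctan2(e[1],e[0]),3))
E
python3 - <<'E'
from h import *
import pickle
c=pickle.load(open('wl.pkl','rb'))
masses(c,{'A':([(33,194),(72,190),(84,276),(46,283)],(114,115)),'B':([(314,303),(346,291),(383,367),(351,381)],(354,200)),'C':([(687,290),(722,280),(751,352),(718,367)],(662,187))},4.5,168,188)
E
```

```text
A top [0.4161 0.1438] disc [0.4163 0.1438] len 0.0235 yaw 0.06
B top [0.4434 0.2139] disc [0.4436 0.2138] len 0.0234 yaw 0.392
C top [0.4402 0.3058] disc [0.4398 0.3053] len 0.0227 yaw 0.403
```

Emit:
servo_tool:
  motion: [0,-0.0276,-0.0265,0.03,0,0,-0.0276,-0.0265,0.03,0,0,-0.0276,-0.0265,0.03,0,0,0,0,0,-3.6,0,0,0,0,0,0,0,0,0,0]

```text
time: 2.28
tcp_pos: [0.4032, 0.1563, 0.169]
tool_rot: [0.095, -3.14, -0.0]
wrist_force: [0.1, 0.2, 0.4]
finger_gap: 0.0513
finger_force: 0.0
```

Emit:
servo_tool:
  motion: [0,-0.0123,-0.0133,0.02,0,0,0,0,0.03,0,0,0,0,0.03,0,0,0,0,0.013,0,0,0,0,0,0]
  grip_force: 25

```text
time: 2.7
tcp_pos: [0.4148, 0.1439, 0.0744]
tool_rot: [0.098, -3.137, 0.001]
wrist_force: [-1.2, 0.4, 0.3]
finger_gap: 0.0435
finger_force: 0.0
```

Emit:
servo_tool:
  motion: [1,0,0,0,0,1,0,0,0,0,1,0,0,0,0,1,0,0,0,0,1,0,0,0,0,1,0,0,-0.02,0]

```text
time: 3.2
tcp_pos: [0.4153, 0.1427, 0.0942]
tool_rot: [0.096, -3.136, 0.002]
wrist_force: [-0.5, -1.0, 0.6]
finger_gap: 0.0074
finger_force: 0.0
```

```bash
cat >> h.py <<'E'
def to(P,yaw,start=None):
    "tool shift (before spin) and spin from the present pose to world P, mass yaw"
    st=sense(); p=st['tcp_pos'] if start is None else np.array(start); M=R.from_rotvec(st['tool_rot']).as_matrix()
    a=np.arctan2(-M[1,0],-M[0,0]); d=np.array(P)-p; d[2]=-d[2]
    c,s=np.cos(yaw),np.sin(yaw)
    print('now',np.round(p,4),'yaw',round(a,3),'spin',round(-np.degrees(yaw-a),2),'dist',round(np.linalg.norm(d),3),'shift at current yaw',np.round(M.T@(np.array(P)-p),4),'shift at final yaw',np.round([-(c*d[0]+s*d[1]),-s*d[0]+c*d[1],d[2]],4))
B=np.array([.6253,.0338,.2]); BY=-.06
def rod(y,tilt=0,dx=0,up=0):
    return B+y*np.array([-np.sin(BY),np.cos(BY),0])+dx*np.array([np.cos(BY),np.sin(BY),0])+[0,0,y*tilt+up]
E
python3 - <<'E'
from h import *
print(sense())
g=-.010
P=rod(.05,0,-.07,.045+g); print(P); to(P,BY)
P2=rod(.05,0,0,.045+g); print(P2,'from P'); to(P2,BY,P)
E
```

```text
{'time': 3.2, 'joints': array([ 3.03824001e-01,  3.16452565e-01,  2.09635321e+00,  1.03478150e-05,
        7.32868971e-01, -1.32848807e+00]), 'dq': array([-2.56256410e-03, -5.10773793e-01, -1.50218650e-01,  1.09636149e-03,
        6.64438745e-01, -6.35580119e-04]), 'joint_torque': array([ 1.04164565e-01, -3.53326499e+01, -1.79984361e+01,  6.15512618e-03,
       -1.39048588e+00,  3.03742643e-03]), 'tcp_pos': array([0.41529446, 0.1426814 , 0.09415891]), 'tool_rot': array([ 9.64804326e-02, -3.13617578e+00,  1.71666228e-03]), 'wrist_force': array([-0.52932681, -1.02148783,  0.60886254]), 'moment': array([ 0.01555669, -0.03523644,  0.00079597]), 'finger_force': 0.0, 'finger_gap': 0.007369293696633715}
[0.55842416 0.08790751 0.235     ]
now [0.4153 0.1427 0.0942] yaw 0.062 spin 6.96 dist 0.208 shift at current yaw [-0.1389 -0.0636 -0.1413] shift at final yaw [-0.1462 -0.0461 -0.1408]
[0.6282982  0.08371003 0.235     ] from P
now [0.5584 0.0879 0.235 ] yaw 0.062 spin 6.96 dist 0.07 shift at current yaw [-0.0695 -0.0085 -0.0003] shift at final yaw [-0.07  0.   -0.  ]
```

```bash
python3 - <<'E'
from h import *
c=capture('scene'); print(px(c,[.4163,.1438,.086]),sense()['finger_gap'])
u,v=px(c,[.4163,.1438,.086]).astype(int)
a=cv2.resize(c['color'][v-50:v+50,u-50:u+50],None,fx=5,fy=5,interpolation=cv2.INTER_CUBIC)
save('s1.png',a)
E
```

```text
[281.50878573 150.11402633] 0.0030662546145531467
```

View pics/s1.png

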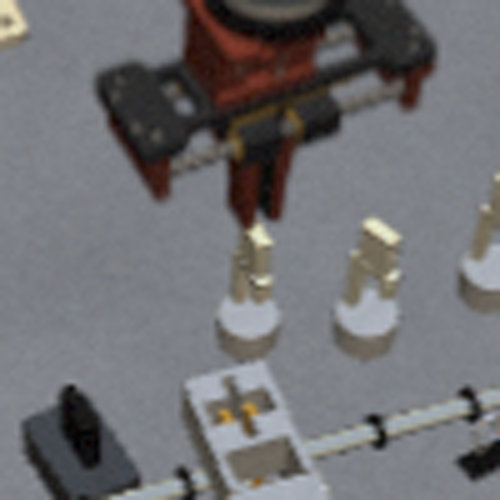

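The fingers were still closing when I lifted, so the mass is left standing undisturbed at (255,230) in the crop. I'll reopen, go back down and wait longer.

Emit:
servo_tool:
  motion: [0,0,0,-0.02,0,0,0,0,0,0,0,0,0,0,0,0,0,0,0,0,0,0,0,0,0,0,0,0,0,0,0,0,0,0,0]

```text
time: 3.83
tcp_pos: [0.4167, 0.1431, 0.115]
tool_rot: [0.097, -3.139, 0.0]
wrist_force: [-0.1, -0.1, 1.0]
finger_gap: 0.0434
finger_force: 0.0
```

Emit:
servo_tool:
  motion: [0,-0.001,0.001,0.02,0,0,0,0,0.018,0,0,0,0,0,0,1,0,0,0,0,1,0,0,0,0,1,0,0,0,0,1,0,0,0,0,1,0,0,0,0]

```text
time: 4.5
tcp_pos: [0.4185, 0.1444, 0.0783]
tool_rot: [-0.097, 3.139, 0.001]
wrist_force: [0.7, -0.6, 1.4]
finger_gap: 0.0142
finger_force: 0.0
```

Emit:
servo_tool:
  motion: [1,0,0,0,0,1,0,0,0,0,1,0,0,0,0,1,0,0,0,0,1,0,0,0,0]

```text
time: 4.92
tcp_pos: [0.418, 0.1443, 0.0776]
tool_rot: [-0.097, 3.14, -0.0]
wrist_force: [0.4, 0.8, -0.0]
finger_gap: 0.0006
finger_force: 0.0
```

```bash
python3 - <<'E'
from h import *
c=capture('scene'); w=capture('wrist'); st=sense()
u,v=px(c,[.4163,.1438,.086]).astype(int)
print(u,v,px(c,st['tcp_pos']),px(w,st['tcp_pos']),px(w,[.4163,.1438,.106]))
a=cv2.resize(c['color'][v-35:v+35,u-35:u+35],(400,400),interpolation=cv2.INTER_CUBIC)
b=cv2.resize(w['color'][200:384,160:344],(400,400),interpolation=cv2.INTER_CUBIC)
save('s2.png',np.hstack([a,b]))
E
```

```text
281 150 [281.72556013 152.24817737] [253.37793684 219.54388407] [252.86435748 237.14299077]
```

View pics/s2.png

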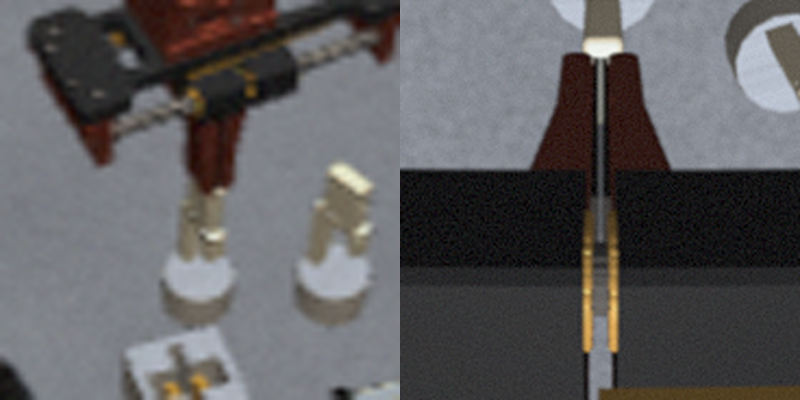

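Emit:
servo_tool:
  motion: [1,0,0,0,0,1,0,0,-0.01,0,1,0,0,-0.02,0,1,0,0,-0.02,0,1,0,0,0,0,1,0,0,0,0]

```text
time: 5.52
tcp_pos: [0.4189, 0.1446, 0.1288]
tool_rot: [-0.097, 3.137, 0.001]
wrist_force: [0.9, 0.2, 0.3]
finger_gap: 0.0007
finger_force: 0.0
```

```bash
python3 - <<'E'
from h import *
c=capture('scene'); w=capture('wrist'); st=sense(); print(st['wrist_force'],st['finger_gap'],st['finger_force'])
u,v=px(c,st['tcp_pos']).astype(int)
a=cv2.resize(c['color'][v-35:v+35,u-35:u+35],(400,400),interpolation=cv2.INTER_CUBIC)
b=cv2.resize(w['color'][160:344,160:344],(400,400),interpolation=cv2.INTER_CUBIC)
save('s3.png',np.hstack([a,b]))
E
```

```text
[-0.8397028   0.03709369 -0.40180815] 0.00037167385683928745 0.0
```

View pics/s3.png

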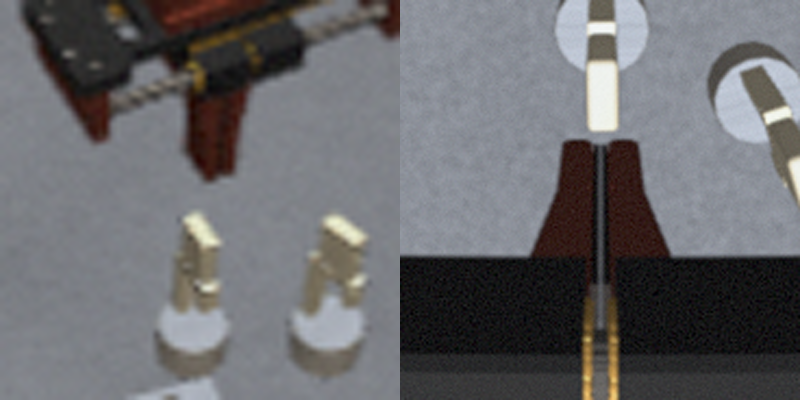

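```bash
python3 - <<'E'
from h import *
w=capture('wrist'); c=capture('scene'); st=sense()
k=184/400
f=lambda x,y:((x-400)*k+160,y*k+160)
print(st['tcp_pos'],px(w,st['tcp_pos']))
for p in [(587,60),(617,60),(588,130),(617,130)]: print(f(*p),at(w,*f(*p),.106))
print('fingertip near edge', f(600,142),at(w,*f(600,142),st['tcp_pos'][2]))
T=w['T'];M=R.from_rotvec(st['tool_rot']).as_matrix(); print(M.T@(T[:3,3]-st['tcp_pos']))
u,v=px(c,st['tcp_pos']).astype(int)
g=lambda x,y:(x*70/400+u-35,y*70/400+v-35)
print('scene top', at(c,*g(200,231),.106), 'tip',at(c,*g(210,178),st['tcp_pos'][2]))
E
```

```text
[0.41731732 0.14407361 0.12688154] [253.25821716 218.71672119]
(246.02, 187.6) [0.40388597 0.13842146 0.106     ]
(259.82, 187.6) [0.40331019 0.14764806 0.106     ]
(246.48000000000002, 219.8) [0.42715316 0.14006016 0.106     ]
(259.82, 219.8) [0.42657823 0.14925796 0.106     ]
fingertip near edge (252.0, 225.32) [0.42183594 0.14356857 0.12688154]
[ 0.08210173 -0.00072175 -0.19494795]
scene top [0.41870307 0.14314794 0.106     ] tip [0.40365319 0.15429757 0.12688154]
```

The mass has not moved, and the shut fingers passed above its top. The images put the finger tips roughly 20–30 mm above the reported TCP, so I'll grasp lower and check by contact.

Emit:
servo_tool:
  motion: [0,0.001,0,0,0,0,0,0,0,0,0,0,0,0,0,0,0,0,0,0,0,0,0,0.03,0,0,0,0,0.03,0,0,0,0,0.017,0,0,0,0,0,0]

```text
time: 6.38
tcp_pos: [0.4146, 0.1435, 0.0478]
tool_rot: [0.097, -3.134, 0.003]
wrist_force: [-0.6, -0.6, -0.2]
finger_gap: 0.0439
finger_force: 0.0
```

Emit:
servo_tool:
  motion: [1,0,0,0,0,1,0,0,0,0,1,0,0,0,0,1,0,0,0,0,1,0,0,0,0,1,0,0,0,0,1,0,0,0,0,1,0,0,0,0]

```text
time: 7.05
tcp_pos: [0.4176, 0.1445, 0.0512]
tool_rot: [-0.097, 3.139, 0.001]
wrist_force: [-2.1, -0.1, 7.5]
finger_gap: 0.0098
finger_force: 25.0
```

Emit:
servo_tool:
  motion: [1,0,0,-0.01,0,1,0,0,-0.02,0,1,0,0,-0.03,0,1,0,0,-0.03,0,1,0,0,0,0,1,0,0,0,0]

```text
time: 7.55
tcp_pos: [0.4181, 0.1446, 0.1423]
tool_rot: [-0.097, 3.136, 0.002]
wrist_force: [-0.5, 0.3, -1.3]
finger_gap: 0.0099
finger_force: 25.0
```

```bash
python3 - <<'E'
from h import *
c=capture('scene'); w=capture('wrist'); st=sense(); print(st['wrist_force'],st['finger_gap'],st['finger_force'],st['tcp_pos'])
u,v=px(c,st['tcp_pos']).astype(int); print(u,v)
a=cv2.resize(c['color'][v-30:v+30,u-30:u+30],(400,400),interpolation=cv2.INTER_CUBIC)
b=cv2.resize(w['color'][140:300,170:330],(400,400),interpolation=cv2.INTER_CUBIC)
save('s4.png',np.hstack([a,b]))
E
```

```text
[-0.36235121  0.16259387 -0.47887179] 0.010052056371013281 24.99166578054428 [0.41632562 0.14399006 0.14021008]
282 138
```

View pics/s4.png

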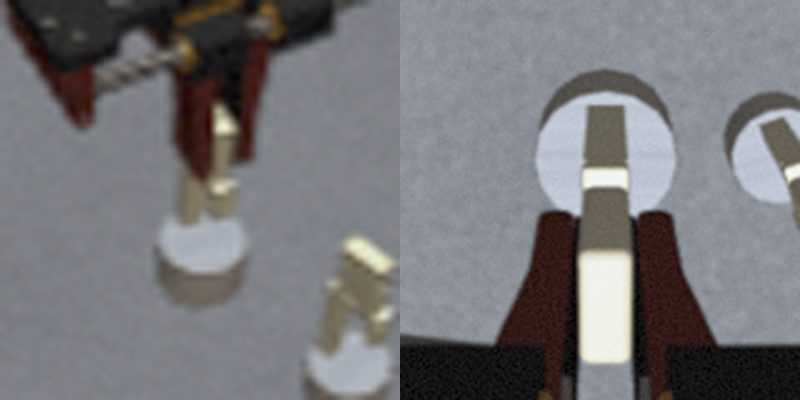

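The mass is held. The wrist view shows its top face from (582,252) to (630,360) and the disc edges at columns 536 and 676. I'll fit its height relative to the TCP.

```bash
python3 - <<'E'
from h import *
from scipy.optimize import least_squares
w=capture('wrist'); st=sense(); k=.4
f=lambda x,y:np.array(((x-400+.5)*k-.5+170,(y+.5)*k-.5+140))
obs=[(580,252,-12,-5,20),(630,252,-12,5,20),(580,362,12,-5,20),(630,362,12,5,20),(536,157,0,-20,-60),(676,157,0,20,-60)]
def r(q):
    o=[]
    for x,y,a,b,z in obs:
        c,s=np.cos(q[3]),np.sin(q[3]); P=[q[0]+(a*c-b*s)/1e3,q[1]+(a*s+b*c)/1e3,q[2]+z/1e3]; o.append(px(w,P)-f(x,y))
    return np.concatenate(o)
s=least_squares(r,[.416,.144,.17,.06]); print(s.x,np.round(s.fun,1)); print(s.x[:3]-st['tcp_pos'],st['tcp_pos'])
P=rod(.05,0,-.07,.045); 
E
```

```text
[0.41554544 0.14301102 0.17415361 0.06219011] [-0.9 -1.   0.9 -0.9 -0.3  0.1  0.4  0.1 -0.9  1.3  0.6  1.3]
[-0.0004328  -0.00087486  0.03443789] [0.41597825 0.14388588 0.13971573]
```

```bash
cat >> h.py <<'E'
G=.0345
def hang(y,tilt=0):
    P=rod(y,tilt,-.07,.045-G); to(P,BY)
E
python3 -c "
from h import *
hang(.05)"
```

```text
now [0.416  0.1439 0.1397] yaw 0.062 spin 6.97 dist 0.169 shift at current yaw [-0.1386 -0.0647 -0.071 ] shift at final yaw [-0.1455 -0.0473 -0.0708]
```

Emit:
servo_tool:
  motion: [1,0,0,-0.03,6.97,1,0,0,-0.0408,0,1,-0.0291,-0.0095,0,0,1,-0.0291,-0.0095,0,0,1,-0.0291,-0.0095,0,0,1,-0.0291,-0.0095,0,0,1,-0.0291,-0.0095,0,0,1,0,0,0,0]

```text
time: 8.37
tcp_pos: [0.5633, 0.0863, 0.2097]
tool_rot: [0.097, 3.14, -0.001]
wrist_force: [1.0, 0.2, -0.2]
finger_gap: 0.0097
finger_force: 25.0
```

Emit:
servo_tool:
  motion: [1,0,0,0,0,1,0,0,0,0]

```text
time: 8.53
tcp_pos: [0.5578, 0.088, 0.2096]
tool_rot: [-0.095, -3.136, 0.001]
wrist_force: [0.2, 0.7, -1.0]
finger_gap: 0.0097
finger_force: 25.0
```

```bash
python3 -c "
from h import *
hang(.05)
to(rod(.05,0,0,.045-G),BY)"
```

```text
now [0.5578 0.088  0.2096] yaw -0.06 spin -0.02 dist 0.001 shift at current yaw [-0.0007 -0.     -0.0009] shift at final yaw [-0.0007 -0.     -0.0009]
now [0.5578 0.088  0.2096] yaw -0.06 spin -0.02 dist 0.071 shift at current yaw [-0.0707 -0.     -0.0012] shift at final yaw [-0.0707 -0.     -0.0009]
```

Emit:
servo_tool:
  motion: [1,-0.014,0,-0.001,0,1,-0.014,0,0,0,1,-0.014,0,0,0,1,-0.012,0,0,0,1,-0.009,0,0,0,1,-0.006,0,0,0,1,-0.0017,0,0,0,1,0,0,0,0]

```text
time: 9.2
tcp_pos: [0.6295, 0.084, 0.2121]
tool_rot: [-0.094, -3.139, 0.0]
wrist_force: [-0.1, -0.7, -0.3]
finger_gap: 0.0098
finger_force: 25.0
```

Emit:
servo_tool:
  motion: [1,0,0,0,0,1,0,0,0.005,0,1,0,0,0.005,0,1,0,0,0.005,0,1,0,0,0.004,0,1,0,0,0.003,0,1,0,0,0,0,1,0,0,0,0]

```text
time: 9.87
tcp_pos: [0.6298, 0.0838, 0.1901]
tool_rot: [-0.094, -3.14, 0.0]
wrist_force: [0.5, -0.6, -0.9]
finger_gap: 0.0098
finger_force: 25.0
```

```bash
python3 - <<'E'
from h import *
st=sense(); print(st['wrist_force'],st['finger_gap'])
to(rod(.05,-.033,0,.025-G),BY)
c=capture('scene'); save('s5.png',c['color'],4.2,(180,130,370,250))
E
```

```text
[ 0.52677802 -0.63229282 -0.89290005] 0.009788771618114487
now [0.6298 0.0838 0.1901] yaw -0.06 spin -0.0 dist 0.002 shift at current yaw [ 0.0015 -0.0002  0.0012] shift at final yaw [ 0.0015 -0.0002  0.0012]
```

View pics/s5.png

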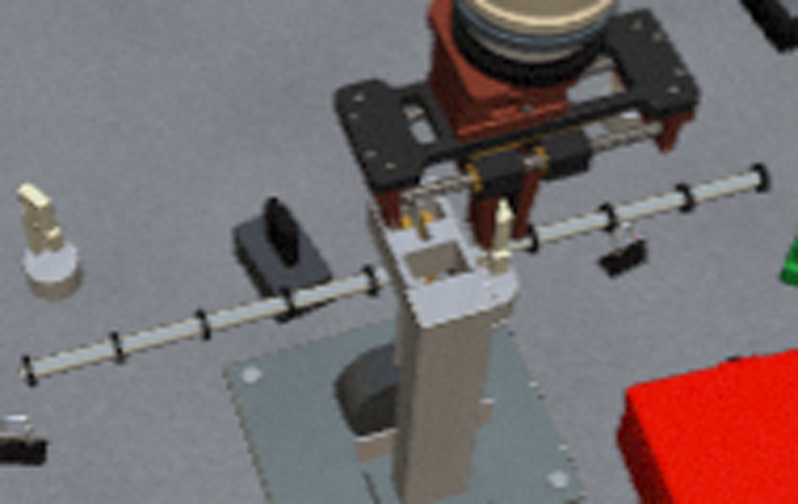

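The hook is on the rod at (500,240) and the left end has dipped slightly, from raw 170.6 to 172.4 px. I'll release.

Emit:
servo_tool:
  motion: [1,0.0015,0,0.001,0,0.2,0,0,0,0,0.2,0,0,0,0,0.2,0,0,0,0,0.2,0,0,0,0,0.2,0,0,0,0,0.2,0,0,-0.02,0,0.2,0,0,-0.03,0]

```text
time: 10.58
tcp_pos: [0.6263, 0.0837, 0.2368]
tool_rot: [-0.094, -3.134, 0.001]
wrist_force: [-0.0, -0.0, -0.4]
finger_gap: 0.0351
finger_force: 0.0
```

Emit:
servo_tool:
  motion: [0,0,0,-0.03,0,0,0.03,0,0,0,0,0.03,0,0,0,0,0.03,0,0,0,0,0.03,-0.02,0,0,0,0.02,-0.03,0,0,0,0.01,-0.03,0,0,0,0.01,-0.03,0,0]

```text
time: 11.25
tcp_pos: [0.4609, -0.0169, 0.2697]
tool_rot: [0.092, 3.139, -0.0]
wrist_force: [0.2, -0.7, 0.6]
finger_gap: 0.0438
finger_force: 0.0
```

```bash
python3 -c "
from h import *
to([.36,-.21,.245],0)"
```

```text
now [ 0.4609 -0.0169  0.2697] yaw -0.058 spin -3.35 dist 0.219 shift at current yaw [ 0.0895 -0.1987  0.0247] shift at final yaw [ 0.1009 -0.1931  0.0247]
```

Emit:
servo_tool:
  motion: [-1,0,0,0,-3.35,-1,0.0218,-0.0322,0.004,0,-1,0.0218,-0.0322,0.004,0,-1,0.0218,-0.0322,0.004,0,-1,0.0218,-0.0322,0.004,0,-1,0.0218,-0.0322,0.004,0,-1,0.0218,-0.0322,0.004,0,-1,0,0,0,0]

```text
time: 11.92
tcp_pos: [0.3276, -0.2133, 0.2451]
tool_rot: [-0.012, -3.14, 0.002]
wrist_force: [-0.5, 0.5, 0.8]
finger_gap: 0.0874
finger_force: 0.0
```

Emit:
servo_tool:
  motion: [-1,0,0,0,0,-1,0,0,0,0]

```text
time: 12.08
tcp_pos: [0.3313, -0.2093, 0.2456]
tool_rot: [0.004, 3.141, 0.0]
wrist_force: [0.4, -0.4, 1.3]
finger_gap: 0.0878
finger_force: 0.0
```

```bash
python3 - <<'E'
from h import *
import pickle
print(sense()['tcp_pos'],sense()['joints'])
c=capture('wrist'); pickle.dump(c,open('wr.pkl','wb'))
for p in [(.417,-.15),(.424,-.219),(.417,-.293)]: print(px(c,[*p,.026]),px(c,[*p,.106]))
q=np.array([px(c,[x,y,z]) for x in(.39,.46) for y in(-.13,-.32) for z in (0,.106)]); a=q.min(0).astype(int)-5; b=q.max(0).astype(int)+5
a=np.maximum(a,0); k=min(796/(b-a)[0],596/(b-a)[1],5); k=int(k*2)/2; print(a,b,k)
save('wr2.png',c['color'],k,(*a,*b))
t=capture('scene'); pickle.dump(t,open('s6.pkl','wb'))
E
```

```text
[ 0.33127658 -0.20932132  0.24561744] [-5.94206453e-01 -8.71001835e-03  2.05231916e+00  4.07953624e-04
  1.09746095e+00 -2.16233115e+00]
[297.88754429 214.29864214] [307.2307187  241.78661648]
[245.62981533 219.3426558 ] [244.27652988 247.73319024]
[189.60798769 214.48317415] [176.82190918 241.93901514]
[145 183] [332 280] 4.0
```

View pics/wr2.png

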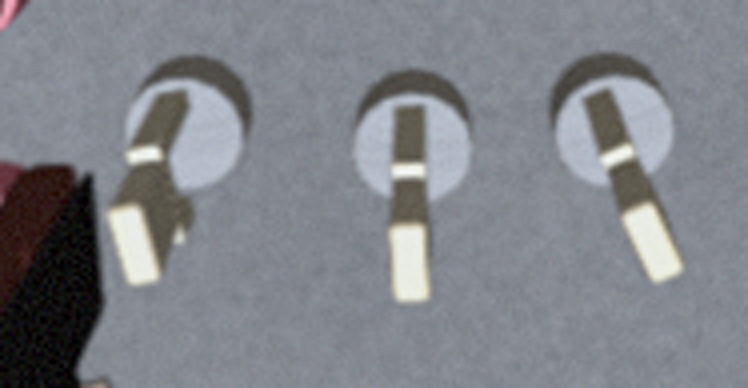

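The crop shows the right masses: top faces centred at (134,244), (410,262) and (654,241), and discs at (186,133), (412,147) and (615,131).

```bash
python3 - <<'E'
from h import *
import pickle
c=pickle.load(open('wr.pkl','rb'))
masses(c,{'F':([(108,210),(140,204),(160,277),(128,285)],(186,133)),'E':([(390,225),(426,224),(429,299),(395,301)],(412,147)),'D':([(622,212),(656,204),(684,267),(655,282)],(615,131))},4.0,145,183)
# beam tilt estimator: rod centre at the ends from scene, brightness profile across rod
s0=pickle.load(open('scene.pkl','rb')); s6=pickle.load(open('s6.pkl','rb'))
def tilt(c):
    g=c['color'].astype(float).mean(2); best=[]
    for t in np.arange(-.2,.2,.004):
        v=0
        for y in np.r_[-.21:-.08:.004]:
            if abs((abs(y)+.025)%.05-0)<.006 or abs((abs(y)+.025)%.05)>.044: continue
            P=B+y*np.array([-np.sin(BY)*np.cos(t),np.cos(BY)*np.cos(t),np.sin(t)])
            p=px(c,P); a=px(c,P+[0,0,.012]); b=px(c,P-[0,0,.012])
            s=lambda q: cv2.getRectSubPix(g.astype(np.float32),(1,1),tuple(map(float,q)))[0,0]
            v+=2*s(p)-s(a)-s(b)
        best.append((v,t))
    return max(best)
print(tilt(s0),tilt(s6))
E
```

```text
F top [ 0.4192 -0.2917] disc [ 0.419  -0.2911] len 0.0229 yaw 0.171
E top [ 0.4247 -0.2159] disc [ 0.4241 -0.2164] len 0.0232 yaw 0.04
D top [ 0.4185 -0.1488] disc [ 0.4185 -0.1493] len 0.0224 yaw 0.434
(np.float32(2672.6636), np.float64(-0.02799999999999986)) (np.float32(2783.8623), np.float64(-0.05999999999999989))
```

```bash
cat >> h.py <<'E'
def tilt(c):
    g=c['color'].astype(np.float32).mean(2); best=[]
    for t in np.arange(-.2,.2,.004):
        v=0
        for y in np.r_[-.21:-.08:.004]:
            if abs((abs(y)+.025)%.05)<.006 or abs((abs(y)+.025)%.05)>.044: continue
            P=B+y*np.array([-np.sin(BY)*np.cos(t),np.cos(BY)*np.cos(t),np.sin(t)])
            s=lambda dz: cv2.getRectSubPix(g,(1,1),tuple(map(float,px(c,P+[0,0,dz]))))[0,0]
            v+=2*s(0)-s(.012)-s(-.012)
        best.append((v,t))
    return max(best)[1]+.028
E
python3 -c "
from h import *
to([.4185,-.149,.12],.434)"
```

```text
now [ 0.3319 -0.2085  0.2456] yaw 0.0 spin -24.86 dist 0.164 shift at current yaw [-0.0866  0.0595  0.1256] shift at final yaw [-0.1036  0.0176  0.1256]
```

Emit:
servo_tool:
  motion: [0,0,0,0.015,-6.215,0,0,0,0.015,-6.215,0,0,0,0.015,-6.215,0,0,0,0.015,-6.215,0,-0.0259,0.0044,0.0164,0,0,-0.0259,0.0044,0.0164,0,0,-0.0259,0.0044,0.0164,0,0,-0.0259,0.0044,0.0164,0]

```text
time: 12.85
tcp_pos: [0.4243, -0.1419, 0.1174]
tool_rot: [0.661, -3.061, 0.018]
wrist_force: [-0.0, 0.2, 0.6]
finger_gap: 0.0444
finger_force: 0.0
```

Emit:
servo_tool:
  motion: [0,0,0,0,0,0,0,0,0,0,0,0,0,0,0]

```text
time: 13.1
tcp_pos: [0.4226, -0.1432, 0.1181]
tool_rot: [0.66, -3.06, 0.017]
wrist_force: [-0.2, 0.6, 0.5]
finger_gap: 0.0438
finger_force: 0.0
```

```bash
python3 -c "
from h import *
to([.4185,-.149,.051],.434)"
```

```text
now [ 0.4226 -0.1432  0.1181] yaw 0.425 spin -0.52 dist 0.068 shift at current yaw [ 0.0052 -0.0031  0.0672] shift at final yaw [ 0.0062 -0.0036  0.0671]
```

Emit:
servo_tool:
  motion: [0,0.0052,-0.0031,0.02,0,0,0,0,0.025,0,0,0,0,0.015,0,0,0,0,0.007,0,0,0,0,0,0,1,0,0,0,0,1,0,0,0,0,1,0,0,0,0]

```text
time: 13.77
tcp_pos: [0.4193, -0.1505, 0.0523]
tool_rot: [0.656, -3.063, 0.019]
wrist_force: [-0.2, 0.0, 0.9]
finger_gap: 0.0271
finger_force: 0.0
```

Emit:
servo_tool:
  motion: [1,0,0,0,0,1,0,0,0,0,1,0,0,0,0,1,0,0,0,0,1,0,0,0,0]

```text
time: 14.18
tcp_pos: [0.4189, -0.1503, 0.0516]
tool_rot: [0.656, -3.062, 0.018]
wrist_force: [0.1, 0.1, 5.1]
finger_gap: 0.0093
finger_force: 25.0
```

Emit:
servo_tool:
  motion: [1,0,0,-0.01,0,1,0,0,-0.03,0,1,0,0,-0.03,0,1,0,0,-0.03,3,1,0,0,-0.03,7,1,0,0,-0.03,7,1,0,0,0,7,1,0,0,0,4]

```text
time: 14.85
tcp_pos: [0.4207, -0.1483, 0.2138]
tool_rot: [-0.114, -3.136, 0.023]
wrist_force: [-0.5, -0.4, -1.1]
finger_gap: 0.0099
finger_force: 25.0
```

```bash
python3 -c "
from h import *
print(sense()['finger_gap'])
hang(-.1,-.033)"
```

```text
0.009894038444366338
now [ 0.4207 -0.1483  0.2138] yaw -0.073 spin -0.74 dist 0.155 shift at current yaw [-0.1221  0.0956 -0.0018] shift at final yaw [-0.1233  0.094  -0.    ]
```

Emit:
servo_tool:
  motion: [1,0,0,0,-0.74,1,-0.0247,0.0188,0,0,1,-0.0247,0.0188,0,0,1,-0.0247,0.0188,0,0,1,-0.0247,0.0188,0,0,1,-0.0245,0.0188,0,0,1,0,0,0,0,1,0,0,0,0]

```text
time: 15.52
tcp_pos: [0.548, -0.0599, 0.2083]
tool_rot: [-0.077, -3.131, 0.02]
wrist_force: [-0.4, -0.8, -0.6]
finger_gap: 0.0101
finger_force: 25.0
```

Emit:
servo_tool:
  motion: [1,0,0,0,0,1,0,0,0,0]

```text
time: 15.68
tcp_pos: [0.5466, -0.0612, 0.2087]
tool_rot: [-0.083, -3.131, 0.021]
wrist_force: [0.3, -0.5, -0.8]
finger_gap: 0.0099
finger_force: 25.0
```

```bash
python3 -c "
from h import *
t=capture('scene'); T=tilt(t); print('tilt',T); st=sense(); M=R.from_rotvec(st['tool_rot']).as_matrix(); print(M[:,2],st['finger_gap'])
to(rod(-.1,-.033,0,.045-G),BY)"
```

```text
tilt -0.03199999999999989
[-0.00899368 -0.0129116  -0.99987619] 0.009683595619608755
now [ 0.5467 -0.0613  0.2089] yaw -0.054 spin 0.36 dist 0.073 shift at current yaw [-0.0727 -0.0008 -0.0055] shift at final yaw [-0.0728 -0.0003 -0.0049]
```

Emit:
servo_tool:
  motion: [1,0,0,-0.0055,0.4,1,-0.014,0,0,0,1,-0.014,0,0,0,1,-0.014,0,0,0,1,-0.012,0,0,0,1,-0.01,0,0,0,1,-0.006,0,0,0,1,-0.003,-0.0005,0,0]

```text
time: 16.4
tcp_pos: [0.6212, -0.0659, 0.2143]
tool_rot: [-0.096, -3.133, 0.021]
wrist_force: [-0.3, -1.0, -1.2]
finger_gap: 0.0099
finger_force: 25.0
```

Emit:
servo_tool:
  motion: [1,0,0,0,0,1,0,0,0,0]

```text
time: 16.57
tcp_pos: [0.6202, -0.0657, 0.214]
tool_rot: [-0.095, -3.132, 0.021]
wrist_force: [0.6, 0.7, -1.5]
finger_gap: 0.0093
finger_force: 25.0
```

```bash
python3 -c "
from h import *
t=capture('scene'); T=tilt(t); print('tilt',T)
to(rod(-.1,-.033,0,.045-G),BY)
to(rod(-.1,.033,0,.025-G),BY)"
```

```text
tilt -0.03599999999999989
now [ 0.6201 -0.0656  0.214 ] yaw -0.061 spin -0.05 dist 0.001 shift at current yaw [ 0.0008 -0.0004  0.0002] shift at final yaw [ 0.0008 -0.0004  0.0002]
now [ 0.6201 -0.0656  0.214 ] yaw -0.061 spin -0.05 dist 0.027 shift at current yaw [ 0.0006 -0.0001  0.0268] shift at final yaw [ 0.0008 -0.0004  0.0268]
```

Positioned. Now I'll lower, let it settle and release.

Emit:
servo_tool:
  motion: [1,0.0005,0,0.006,0,1,0,0,0.006,0,1,0,0,0.005,0,1,0,0,0.004,0,1,0,0,0.003,0,1,0,0,0.003,0,1,0,0,0,0,1,0,0,0,0]

```text
time: 17.28
tcp_pos: [0.6199, -0.0659, 0.1869]
tool_rot: [-0.095, -3.132, 0.02]
wrist_force: [-0.9, -0.0, 0.3]
finger_gap: 0.0101
finger_force: 25.0
```

```bash
python3 -c "
from h import *
t=capture('scene'); T=tilt(t); print('tilt',T)
to(rod(-.1,.033,0,.025-G),BY)"
```

```text
tilt 0.04400000000000018
now [ 0.6201 -0.066   0.1871] yaw -0.061 spin -0.04 dist 0.001 shift at current yaw [ 0.0008 -0.0001 -0.0001] shift at final yaw [ 0.0008 -0.0001 -0.0001]
```

Emit:
servo_tool:
  motion: [0.2,0,0,0,0,0.2,0,0,0,0,0.2,0,0,0,0,0.2,0,0,0,0,0.2,0,0,0,0,0.2,0,0,-0.02,0,0.2,0,0,-0.03,0,0.2,0,0,-0.03,0]

```text
time: 18.0
tcp_pos: [0.6199, -0.0648, 0.2671]
tool_rot: [-0.095, -3.13, 0.02]
wrist_force: [-0.2, -0.4, 0.9]
finger_gap: 0.0358
finger_force: 0.0
```

Emit:
servo_tool:
  motion: [0,0.035,0.015,0,0,0,0.035,0.015,0,0,0,0.03,0.025,0,0,0,0.02,0.035,0,0,0,0.02,0.035,0,0,0,0.02,0.035,0,0,0,0,0.035,0,-6.5,0,0,0.03,0,-6.5]

```text
time: 18.67
tcp_pos: [0.4706, 0.1714, 0.2658]
tool_rot: [0.269, -3.122, 0.018]
wrist_force: [2.0, 0.0, -0.5]
finger_gap: 0.0441
finger_force: 0.0
```

```bash
python3 -c "
from h import *
t=capture('scene'); T=tilt(t); print('tilt',T)
to([.4435,.2139,.1],.392)"
```

```text
tilt 0.028000000000000167
now [0.4708 0.1752 0.2657] yaw 0.181 spin -12.1 dist 0.172 shift at current yaw [0.0186 0.0444 0.1655] shift at final yaw [0.0105 0.0462 0.1657]
```

Emit:
servo_tool:
  motion: [0,0,0,0.03,-6.05,0,0,0,0.03,-6.05,0,0.0052,0.0231,0.02,0,0,0.0052,0.0231,0.02,0,0,0,0,0.025,0,0,0,0,0.02,0,0,0,0,0,0,0,0,0,0,0]

```text
time: 19.38
tcp_pos: [0.4428, 0.2064, 0.1195]
tool_rot: [0.587, -3.074, 0.018]
wrist_force: [-0.2, 0.2, 0.8]
finger_gap: 0.0438
finger_force: 0.0
```

```bash
python3 -c "
from h import *
to([.4435,.2139,.051],.392)"
```

```text
now [0.4428 0.2064 0.1195] yaw 0.377 spin -0.84 dist 0.069 shift at current yaw [-0.0044  0.0074  0.0684] shift at final yaw [-0.0035  0.0067  0.0685]
```

Emit:
servo_tool:
  motion: [0,-0.0044,0.0074,0.02,-0.8,0,0,0,0.025,0,0,0,0,0.015,0,0,0,0,0.008,0,0,0,0,0,0,1,0,0,0,0,1,0,0,0,0,1,0,0,0,0]

```text
time: 20.05
tcp_pos: [0.4452, 0.2146, 0.0531]
tool_rot: [0.609, -3.074, 0.017]
wrist_force: [-0.3, 1.2, -0.3]
finger_gap: 0.0272
finger_force: 0.0
```

Emit:
servo_tool:
  motion: [1,0,0,0,0,1,0,0,0,0,1,0,0,0,0,1,0,0,0,0,1,0,0,0,0]

```text
time: 20.47
tcp_pos: [0.4446, 0.2144, 0.0523]
tool_rot: [0.609, -3.072, 0.017]
wrist_force: [-0.7, -0.9, 6.1]
finger_gap: 0.0098
finger_force: 25.0
```

Emit:
servo_tool:
  motion: [1,0,0,-0.01,0,1,0,0,-0.03,0,1,0,0,-0.03,0,1,0,0,-0.03,5,1,0,0,-0.03,7,1,0,0,-0.03,7,1,0,0,0,7,1,0,0,0,0]

```text
time: 21.13
tcp_pos: [0.4464, 0.2168, 0.2141]
tool_rot: [-0.105, -3.136, 0.018]
wrist_force: [-1.0, 0.1, -1.0]
finger_gap: 0.0101
finger_force: 25.0
```

```bash
python3 -c "
from h import *
print(sense()['finger_gap'])
hang(.1,.033)"
```

```text
0.010071919129263553
now [0.4464 0.2168 0.2141] yaw -0.067 spin -0.39 dist 0.14 shift at current yaw [-0.1201 -0.0711  0.0007] shift at final yaw [-0.1196 -0.0719  0.0003]
```

Emit:
servo_tool:
  motion: [1,0,0,-0.002,-0.39,1,-0.024,-0.0143,0,0,1,-0.024,-0.0143,0,0,1,-0.024,-0.0143,0,0,1,-0.024,-0.0143,0,0,1,-0.024,-0.0143,0,0,1,0,0,0,0,1,0,0,0,0]

```text
time: 21.8
tcp_pos: [0.5609, 0.1373, 0.2122]
tool_rot: [-0.085, -3.13, 0.022]
wrist_force: [-0.8, 0.2, -1.2]
finger_gap: 0.0101
finger_force: 25.0
```

Emit:
servo_tool:
  motion: [1,0,0,0,0,1,0,0,0,0]

```text
time: 21.97
tcp_pos: [0.5599, 0.1387, 0.2131]
tool_rot: [-0.084, -3.131, 0.021]
wrist_force: [-0.5, -0.3, -1.0]
finger_gap: 0.0096
finger_force: 25.0
```

```bash
python3 -c "
from h import *
t=capture('scene'); T=tilt(t); print('tilt',T,sense()['finger_gap'])
to(rod(.1,.033,0,.045-G),BY)"
```

```text
tilt 0.028000000000000167 0.009398901569686752
now [0.56   0.1389 0.2134] yaw -0.054 spin 0.36 dist 0.071 shift at current yaw [-0.0714 -0.0014 -0.001 ] shift at final yaw [-0.0714 -0.001  -0.0004]
```

Emit:
servo_tool:
  motion: [1,0,-0.001,-0.001,0.3,1,-0.014,0,0,0,1,-0.014,0,0,0,1,-0.014,0,0,0,1,-0.012,0,0,0,1,-0.009,0,0,0,1,-0.006,0,0,0,1,-0.002,0,0,0]

```text
time: 22.68
tcp_pos: [0.6325, 0.1332, 0.2144]
tool_rot: [-0.095, -3.133, 0.021]
wrist_force: [-0.1, -0.4, -1.7]
finger_gap: 0.0101
finger_force: 25.0
```

Emit:
servo_tool:
  motion: [1,0,0,0,0,1,0,0,0,0]

```text
time: 22.85
tcp_pos: [0.6315, 0.1331, 0.2143]
tool_rot: [-0.095, -3.132, 0.021]
wrist_force: [0.5, 0.4, -0.6]
finger_gap: 0.0098
finger_force: 25.0
```

```bash
python3 -c "
from h import *
t=capture('scene'); T=tilt(t); print('tilt',T)
to(rod(.1,-.033,0,.025-G),BY)"
```

```text
tilt 0.028000000000000167
now [0.6315 0.133  0.2143] yaw -0.061 spin -0.04 dist 0.027 shift at current yaw [0.     0.0009 0.0271] shift at final yaw [0.0002 0.0006 0.0271]
```

Emit:
servo_tool:
  motion: [1,0,0,0.006,0,1,0,0,0.006,0,1,0,0,0.005,0,1,0,0,0.004,0,1,0,0,0.003,0,1,0,0,0.003,0,1,0,0,0,0,1,0,0,0,0]

```text
time: 23.57
tcp_pos: [0.6318, 0.1325, 0.1872]
tool_rot: [-0.095, -3.132, 0.021]
wrist_force: [-0.7, 0.2, 1.3]
finger_gap: 0.0097
finger_force: 25.0
```

Emit:
servo_tool:
  motion: [0.2,0,0,0,0,0.2,0,0,0,0,0.2,0,0,0,0,0.2,0,0,0,0,0.2,0,0,0,0,0.2,0,0,-0.02,0,0.2,0,0,-0.03,0,0.2,0,0,-0.03,0]

```text
time: 24.23
tcp_pos: [0.6318, 0.1335, 0.2674]
tool_rot: [-0.095, -3.13, 0.021]
wrist_force: [0.4, 0.6, -0.5]
finger_gap: 0.0352
finger_force: 0.0
```

Emit:
servo_tool:
  motion: [0,0.035,-0.015,0,0,0,0.035,-0.015,0,0,0,0.03,-0.025,0,0,0,0.02,-0.035,0,0,0,0.015,-0.037,0,0,0,0.015,-0.037,0,0,0,0.01,-0.037,0,-5.6,0,0,-0.04,0,0]

```text
time: 24.9
tcp_pos: [0.4595, -0.098, 0.2721]
tool_rot: [0.067, -3.132, 0.02]
wrist_force: [1.5, -0.7, 0.7]
finger_gap: 0.0437
finger_force: 0.0
```

```bash
python3 -c "
from h import *
t=capture('scene'); T=tilt(t); print('tilt',T)
to([.4245,-.216,.12],.04)"
```

```text
tilt -0.027999999999999883
now [ 0.4613 -0.1044  0.2726] yaw 0.036 spin -0.24 dist 0.193 shift at current yaw [ 0.0397 -0.1077  0.1547] shift at final yaw [ 0.0413 -0.1101  0.1526]
```

Emit:
servo_tool:
  motion: [0,0.01,-0.027,0.02,0,0,0.01,-0.027,0.02,0,0,0.01,-0.027,0.02,0,0,0.0097,-0.0267,0.02,0,0,0,0,0.03,0,0,0,0,0.025,0,0,0,0,0.02,0,0,0,0,0,0]

```text
time: 25.62
tcp_pos: [0.4227, -0.2074, 0.1153]
tool_rot: [0.056, -3.127, 0.015]
wrist_force: [-1.2, 0.1, 0.6]
finger_gap: 0.0442
finger_force: 0.0
```

Emit:
servo_tool:
  motion: [0,0,0,0,0,0,0,0,0,0]

```text
time: 25.78
tcp_pos: [0.426, -0.2085, 0.1194]
tool_rot: [0.058, -3.134, 0.021]
wrist_force: [0.3, 0.2, 0.4]
finger_gap: 0.0438
finger_force: 0.0
```

```bash
python3 -c "
from h import *
to([.4243,-.216,.051],.04)"
```

```text
now [ 0.426  -0.2085  0.1194] yaw 0.037 spin -0.17 dist 0.069 shift at current yaw [ 0.0015 -0.0065  0.0685] shift at final yaw [ 0.002  -0.0074  0.0684]
```

Emit:
servo_tool:
  motion: [0,0.0015,-0.0068,0.02,0,0,0,0,0.025,0,0,0,0,0.015,0,0,0,0,0.008,0,0,0,0,0,0,1,0,0,0,0,1,0,0,0,0,1,0,0,0,0]

```text
time: 26.45
tcp_pos: [0.4244, -0.2164, 0.0518]
tool_rot: [0.058, -3.135, 0.022]
wrist_force: [-0.3, -0.2, -0.9]
finger_gap: 0.0273
finger_force: 0.0
```

Emit:
servo_tool:
  motion: [1,0,0,0,0,1,0,0,0,0,1,0,0,0,0,1,0,0,0,0,1,0,0,0,0]

```text
time: 26.87
tcp_pos: [0.4237, -0.216, 0.051]
tool_rot: [0.058, -3.133, 0.02]
wrist_force: [-1.1, 2.4, 6.2]
finger_gap: 0.0099
finger_force: 25.0
```

Emit:
servo_tool:
  motion: [1,0,0,-0.01,0,1,0,0,-0.03,0,1,0,0,-0.03,0,1,0,0,-0.03,5.7,1,0,0,-0.03,0,1,0,0,-0.03,0,1,0,0,0,0,1,0,0,0,0]

```text
time: 27.53
tcp_pos: [0.4255, -0.2144, 0.2124]
tool_rot: [-0.098, -3.136, 0.024]
wrist_force: [0.0, 0.6, -2.0]
finger_gap: 0.0097
finger_force: 25.0
```

```bash
python3 -c "
from h import *
print(sense()['finger_gap'])
hang(-.15,-.033)"
```

```text
0.009694056609123874
now [ 0.4255 -0.2144  0.2124] yaw -0.063 spin -0.15 dist 0.159 shift at current yaw [-0.1142  0.11   -0.0051] shift at final yaw [-0.1145  0.1097 -0.0031]
```

Emit:
servo_tool:
  motion: [1,0,0,-0.006,0,1,-0.0228,0.022,0,0,1,-0.0228,0.022,0,0,1,-0.0228,0.022,0,0,1,-0.0228,0.022,0,0,1,-0.0228,0.022,0,0,1,0,0,0,0,1,0,0,0,0]

```text
time: 28.2
tcp_pos: [0.5449, -0.1101, 0.2123]
tool_rot: [-0.094, -3.129, 0.02]
wrist_force: [-1.1, -0.8, -0.9]
finger_gap: 0.0101
finger_force: 25.0
```

Emit:
servo_tool:
  motion: [1,0,0,0,0,1,0,0,0,0]

```text
time: 28.37
tcp_pos: [0.5439, -0.1117, 0.2134]
tool_rot: [-0.099, -3.13, 0.02]
wrist_force: [-1.2, 0.0, -0.9]
finger_gap: 0.0099
finger_force: 25.0
```

```bash
python3 -c "
from h import *
t=capture('scene'); T=tilt(t); print('tilt',T,sense()['finger_gap'])
to(rod(-.15,-.033,0,.045-G),BY)"
```

```text
tilt -0.027999999999999883 0.009511392882669148
now [ 0.5441 -0.1119  0.2137] yaw -0.064 spin -0.21 dist 0.072 shift at current yaw [-0.0723  0.0005 -0.0024] shift at final yaw [-0.0723  0.0003 -0.0018]
```

Emit:
servo_tool:
  motion: [1,0,0,-0.0024,0,1,-0.014,0,0,0,1,-0.014,0,0,0,1,-0.014,0,0,0,1,-0.012,0,0,0,1,-0.01,0,0,0,1,-0.006,0,0,0,1,-0.0023,0,0,0]

```text
time: 29.08
tcp_pos: [0.618, -0.1161, 0.2162]
tool_rot: [-0.099, -3.133, 0.021]
wrist_force: [0.4, 0.1, -1.1]
finger_gap: 0.0099
finger_force: 25.0
```

Emit:
servo_tool:
  motion: [1,0,0,0,0,1,0,0,0,0]

```text
time: 29.25
tcp_pos: [0.617, -0.1158, 0.216]
tool_rot: [-0.098, -3.132, 0.021]
wrist_force: [-0.3, 0.6, -0.9]
finger_gap: 0.0097
finger_force: 25.0
```

```bash
python3 -c "
from h import *
t=capture('scene'); T=tilt(t); print('tilt',T,sense()['finger_gap'])
to(rod(-.15,.066,0,.025-G),BY)"
```

```text
tilt -0.03599999999999989 0.009653800380390877
now [ 0.6169 -0.1157  0.2161] yaw -0.063 spin -0.16 dist 0.035 shift at current yaw [0.0003 0.0002 0.0355] shift at final yaw [ 0.0006 -0.0002  0.0355]
```

Next target after this: C at (.440,.3055), yaw .403.

Emit:
servo_tool:
  motion: [1,0,0,0.006,0,1,0,0,0.006,0,1,0,0,0.006,0,1,0,0,0.006,0,1,0,0,0.005,0,1,0,0,0.004,0,1,0,0,0.002,0,1,0,0,0,0]

```text
time: 29.97
tcp_pos: [0.6169, -0.1161, 0.1804]
tool_rot: [-0.098, -3.131, 0.02]
wrist_force: [-0.2, 0.6, 0.7]
finger_gap: 0.0099
finger_force: 25.0
```

Emit:
servo_tool:
  motion: [1,0,0,0,0,0.2,0,0,0,0,0.2,0,0,0,0,0.2,0,0,0,0,0.2,0,0,0,0,0.2,0,0,0,0,0.2,0,0,-0.03,0,0.2,0,0,-0.03,0]

```text
time: 30.63
tcp_pos: [0.6163, -0.1151, 0.2399]
tool_rot: [-0.098, -3.128, 0.019]
wrist_force: [0.1, -0.9, 0.3]
finger_gap: 0.0352
finger_force: 0.0
```

Emit:
servo_tool:
  motion: [0,0,0,-0.03,0,0,0.035,0.01,0,0,0,0.035,0.02,0,0,0,0.03,0.025,0,0,0,0.025,0.03,0,0,0,0.02,0.035,0,0,0,0.01,0.037,0,0,0,0,0.037,0,0]

```text
time: 31.3
tcp_pos: [0.4731, 0.0895, 0.2701]
tool_rot: [-0.099, -3.133, 0.021]
wrist_force: [0.9, -0.4, 0.0]
finger_gap: 0.0438
finger_force: 0.0
```

```bash
python3 -c "
from h import *
t=capture('scene'); T=tilt(t); print('tilt',T)
to([.440,.3056,.12],.403)"
```

```text
tilt 0.052000000000000185
now [0.4748 0.0949 0.2702] yaw -0.061 spin -26.59 dist 0.261 shift at current yaw [0.0467 0.2097 0.1484] shift at final yaw [-0.0507  0.2075  0.1502]
```

Emit:
servo_tool:
  motion: [0,0.0078,0.035,0,0,0,0.0078,0.035,0,0,0,0.0078,0.035,0,0,0,0.0078,0.035,0,0,0,0.0078,0.035,0,0,0,0.0078,0.035,0,0,0,0,0,0.02,-6.65,0,0,0,0.02,-6.65]

```text
time: 32.02
tcp_pos: [0.4419, 0.3029, 0.2277]
tool_rot: [0.279, -3.123, 0.016]
wrist_force: [0.0, 0.1, -0.7]
finger_gap: 0.0438
finger_force: 0.0
```

Emit:
servo_tool:
  motion: [0,0,0,0.035,-6.65,0,0,0,0.035,-6.64,0,0,0,0.03,0,0,0,0,0,0,0,0,0,0,0]

```text
time: 32.43
tcp_pos: [0.44, 0.2985, 0.1264]
tool_rot: [0.623, -3.066, 0.019]
wrist_force: [0.1, -0.2, 0.5]
finger_gap: 0.0438
finger_force: 0.0
```

```bash
python3 -c "
from h import *
t=capture('scene'); T=tilt(t); print('tilt',T)
to([.440,.3056,.051],.403)"
```

```text
tilt 0.052000000000000185
now [0.4413 0.2993 0.128 ] yaw 0.401 spin -0.13 dist 0.077 shift at current yaw [-0.0022  0.007   0.0769] shift at final yaw [-0.0013  0.0063  0.077 ]
```

Emit:
servo_tool:
  motion: [0,-0.002,0.0068,0.025,0,0,0,0,0.025,0,0,0,0,0.019,0,0,0,0,0.008,0,0,0,0,0,0,1,0,0,0,0,1,0,0,0,0,1,0,0,0,0]

```text
time: 33.15
tcp_pos: [0.4404, 0.3058, 0.0517]
tool_rot: [0.625, -3.071, 0.016]
wrist_force: [-0.6, -0.5, 0.6]
finger_gap: 0.0273
finger_force: 0.0
```

Emit:
servo_tool:
  motion: [1,0,0,0,0,1,0,0,0,0,1,0,0,0,0,1,0,0,0,0,1,0,0,0,0]

```text
time: 33.57
tcp_pos: [0.4397, 0.3053, 0.0506]
tool_rot: [0.624, -3.069, 0.017]
wrist_force: [-0.5, -0.6, 6.1]
finger_gap: 0.0097
finger_force: 25.0
```

Emit:
servo_tool:
  motion: [1,0,0,-0.01,0,1,0,0,-0.03,0,1,0,0,-0.033,0,1,0,0,-0.033,5.5,1,0,0,-0.033,7,1,0,0,-0.03,7,1,0,0,0,7,1,0,0,0,0]

```text
time: 34.23
tcp_pos: [0.4415, 0.3078, 0.2215]
tool_rot: [-0.103, -3.136, 0.017]
wrist_force: [-0.1, 0.5, -2.0]
finger_gap: 0.0097
finger_force: 25.0
```

```bash
python3 -c "
from h import *
print(sense()['finger_gap'])
hang(.15,.06)"
```

```text
0.009721990483336421
now [0.4415 0.3078 0.2215] yaw -0.065 spin -0.31 dist 0.172 shift at current yaw [-0.1305 -0.1118  0.0028] shift at final yaw [-0.1299 -0.1125  0.002 ]
```

Emit:
servo_tool:
  motion: [1,-0.0217,-0.0187,0,-0.3,1,-0.0217,-0.0187,0,0,1,-0.0217,-0.0187,0,0,1,-0.0217,-0.0187,0,0,1,-0.0217,-0.0187,0,0,1,-0.0217,-0.0187,0,0,1,0,0,0,0,1,0,0,0,0]

```text
time: 34.9
tcp_pos: [0.564, 0.1865, 0.2182]
tool_rot: [-0.086, -3.13, 0.022]
wrist_force: [-0.5, 0.4, -0.9]
finger_gap: 0.0099
finger_force: 25.0
```

Emit:
servo_tool:
  motion: [1,0,0,0,0,1,0,0,0,0]

```text
time: 35.07
tcp_pos: [0.5631, 0.1883, 0.2189]
tool_rot: [-0.084, -3.131, 0.021]
wrist_force: [0.2, -0.7, -1.9]
finger_gap: 0.0097
finger_force: 25.0
```

```bash
python3 -c "
from h import *
t=capture('scene'); T=tilt(t); print('tilt',T,sense()['finger_gap'])
to(rod(.15,.06,0,.045-G),BY)"
```

```text
tilt 0.052000000000000185 0.010185590567106335
now [0.5632 0.1885 0.2192] yaw -0.054 spin 0.36 dist 0.071 shift at current yaw [-0.0713 -0.0012 -0.0009] shift at final yaw [-0.0713 -0.0007 -0.0003]
```

Emit:
servo_tool:
  motion: [1,0,-0.001,-0.001,0.3,1,-0.014,0,0,0,1,-0.014,0,0,0,1,-0.014,0,0,0,1,-0.012,0,0,0,1,-0.009,0,0,0,1,-0.006,0,0,0,1,-0.002,0,0,0]

```text
time: 35.78
tcp_pos: [0.6355, 0.1828, 0.2201]
tool_rot: [-0.095, -3.133, 0.021]
wrist_force: [0.2, 0.1, 0.3]
finger_gap: 0.0095
finger_force: 25.0
```

Emit:
servo_tool:
  motion: [1,0,0,0,0,1,0,0,0,0]

```text
time: 35.95
tcp_pos: [0.6345, 0.1826, 0.22]
tool_rot: [-0.095, -3.132, 0.021]
wrist_force: [-0.7, -0.3, -0.8]
finger_gap: 0.0096
finger_force: 25.0
```

```bash
python3 -c "
from h import *
t=capture('scene'); T=tilt(t); print('tilt',T,sense()['finger_gap'])
to(rod(.15,-.033,0,.025-G),BY)"
```

```text
tilt 0.052000000000000185 0.00990589438127386
now [0.6345 0.1826 0.2201] yaw -0.061 spin -0.05 dist 0.035 shift at current yaw [-0.      0.0014  0.0345] shift at final yaw [0.0003 0.0009 0.0345]
```

Emit:
servo_tool:
  motion: [1,0,0,0.006,0,1,0,0,0.006,0,1,0,0,0.006,0,1,0,0,0.006,0,1,0,0,0.005,0,1,0,0,0.004,0,1,0,0,0.0015,0,1,0,0,0,0]

```text
time: 36.67
tcp_pos: [0.6345, 0.1819, 0.185]
tool_rot: [-0.096, -3.132, 0.021]
wrist_force: [-0.9, -0.4, -0.7]
finger_gap: 0.0099
finger_force: 25.0
```

Emit:
servo_tool:
  motion: [1,0,0,0,0,0.2,0,0,0,0,0.2,0,0,0,0,0.2,0,0,0,0,0.2,0,0,0,0,0.2,0,0,0,0,0.2,0,0,-0.03,0,0.2,0,0,-0.03,0]

```text
time: 37.33
tcp_pos: [0.6338, 0.1824, 0.2443]
tool_rot: [-0.096, -3.128, 0.023]
wrist_force: [0.2, -0.0, -0.0]
finger_gap: 0.0353
finger_force: 0.0
```

Emit:
servo_tool:
  motion: [0,0,0,-0.03,0,0,0.035,-0.01,0,0,0,0.035,-0.02,0,0,0,0.03,-0.025,0,0,0,0.025,-0.03,0,0,0,0.02,-0.035,0,0,0,0.01,-0.038,0,0,0,0,-0.038,0,0]

```text
time: 38.0
tcp_pos: [0.4664, -0.0037, 0.2797]
tool_rot: [-0.093, -3.133, 0.021]
wrist_force: [0.9, 0.3, 0.3]
finger_gap: 0.0439
finger_force: 0.0
```

Emit:
servo_tool:
  motion: [0,0,-0.038,0,0,0,0,-0.038,0,0,0,0,-0.038,0,0,0,0,-0.038,0,0,0,0,0,0,-6.6,0,0,0,0,-6.6,0,0,0,0,0]

```text
time: 38.58
tcp_pos: [0.4594, -0.1556, 0.2815]
tool_rot: [0.268, -3.121, 0.019]
wrist_force: [0.1, 0.2, -0.4]
finger_gap: 0.0442
finger_force: 0.0
```

```bash
python3 -c "
from h import *
t=capture('scene'); T=tilt(t); print('tilt',T)
to([.419,-.2914,.12],.171)"
```

```text
tilt -0.027999999999999883
now [ 0.4595 -0.155   0.2815] yaw 0.166 spin -0.27 dist 0.215 shift at current yaw [ 0.0609 -0.1259  0.1635] shift at final yaw [ 0.0631 -0.1275  0.1615]
```

Emit:
servo_tool:
  motion: [0,0.0152,-0.0315,0.01,0,0,0.0152,-0.0315,0.01,0,0,0.0152,-0.0315,0.01,0,0,0.0152,-0.0315,0.01,0,0,0,0,0.04,0,0,0,0,0.04,0,0,0,0,0.035,0,0,0,0,0,0]

```text
time: 39.3
tcp_pos: [0.4159, -0.2881, 0.1228]
tool_rot: [0.259, -3.114, 0.008]
wrist_force: [-0.6, -0.2, 0.1]
finger_gap: 0.0437
finger_force: 0.0
```

Emit:
servo_tool:
  motion: [0,0,0,0,0,0,0,0,0,0]

```text
time: 39.47
tcp_pos: [0.421, -0.2914, 0.1301]
tool_rot: [0.264, -3.123, 0.021]
wrist_force: [-0.5, -0.4, 0.5]
finger_gap: 0.0439
finger_force: 0.0
```

```bash
python3 -c "
from h import *
to([.419,-.2914,.051],.171)"
```

```text
now [ 0.421  -0.2914  0.1301] yaw 0.169 spin -0.14 dist 0.079 shift at current yaw [0.0013 0.0013 0.0791] shift at final yaw [0.002  0.0003 0.0791]
```

Emit:
servo_tool:
  motion: [0,0.0015,0.0008,0.025,0,0,0,0,0.025,0,0,0,0,0.021,0,0,0,0,0.008,0,0,0,0,0,0,1,0,0,0,0,1,0,0,0,0,1,0,0,0,0]

```text
time: 40.13
tcp_pos: [0.4187, -0.2923, 0.0511]
tool_rot: [0.265, -3.124, 0.022]
wrist_force: [-0.2, 0.2, -0.2]
finger_gap: 0.0274
finger_force: 0.0
```

Emit:
servo_tool:
  motion: [1,0,0,0,0,1,0,0,0,0,1,0,0,0,0,1,0,0,0,0,1,0,0,0,0]

```text
time: 40.55
tcp_pos: [0.4178, -0.2917, 0.05]
tool_rot: [0.265, -3.122, 0.02]
wrist_force: [-0.4, 1.1, 5.5]
finger_gap: 0.01
finger_force: 25.0
```

Emit:
servo_tool:
  motion: [1,0,0,-0.01,0,1,0,0,-0.03,0,1,0,0,-0.03,0,1,0,0,-0.03,6.6,1,0,0,-0.03,6.6,1,0,0,-0.03,0,1,0,0,0,0,1,0,0,0,0]

```text
time: 41.22
tcp_pos: [0.4195, -0.2901, 0.2114]
tool_rot: [-0.095, -3.136, 0.024]
wrist_force: [-0.6, 0.2, -1.9]
finger_gap: 0.0097
finger_force: 25.0
```

```bash
python3 -c "
from h import *
print(sense()['finger_gap'])
hang(-.05,-.033)"
```

```text
0.009749295357547597
now [ 0.4195 -0.2901  0.2114] yaw -0.061 spin -0.04 dist 0.308 shift at current yaw [-0.1158  0.2857 -0.0056] shift at final yaw [-0.116   0.2856 -0.0008]
```

Emit:
servo_tool:
  motion: [1,-0.0125,0.0357,-0.0007,0,1,-0.0125,0.0357,-0.0007,0,1,-0.0125,0.0357,-0.0007,0,1,-0.0125,0.0357,-0.0007,0,1,-0.0125,0.0357,-0.0007,0,1,-0.0125,0.0357,-0.0007,0,1,-0.0125,0.0357,-0.0007,0,1,-0.0125,0.0357,-0.0007,0]

```text
time: 41.88
tcp_pos: [0.535, -0.0086, 0.2087]
tool_rot: [-0.095, -3.129, 0.021]
wrist_force: [0.3, -1.1, -1.4]
finger_gap: 0.0096
finger_force: 25.0
```

Emit:
servo_tool:
  motion: [1,-0.0158,0,0,0,1,0,0,0,0,1,0,0,0,0,1,0,0,0,0]

```text
time: 42.22
tcp_pos: [0.5501, -0.012, 0.209]
tool_rot: [-0.096, -3.129, 0.021]
wrist_force: [0.6, -0.1, -0.8]
finger_gap: 0.0096
finger_force: 25.0
```

```bash
python3 -c "
from h import *
t=capture('scene'); T=tilt(t); print('tilt',T,sense()['finger_gap'])
to(rod(-.05,-.033,0,.045-G),BY)"
```

```text
tilt -0.027999999999999883 0.00978127835524604
now [ 0.5502 -0.0123  0.2094] yaw -0.062 spin -0.13 dist 0.072 shift at current yaw [-0.0722  0.0006 -0.0035] shift at final yaw [-0.0722  0.0005 -0.0028]
```

Emit:
servo_tool:
  motion: [1,0,0.0005,-0.0035,0,1,-0.014,0,0,0,1,-0.014,0,0,0,1,-0.014,0,0,0,1,-0.012,0,0,0,1,-0.01,0,0,0,1,-0.006,0,0,0,1,-0.0022,0,0,0]

```text
time: 42.93
tcp_pos: [0.6243, -0.0159, 0.2134]
tool_rot: [-0.097, -3.133, 0.021]
wrist_force: [-0.7, -1.0, -1.1]
finger_gap: 0.0096
finger_force: 25.0
```

Emit:
servo_tool:
  motion: [1,0,0,0,0,1,0,0,0,0]

```text
time: 43.1
tcp_pos: [0.6233, -0.0154, 0.2133]
tool_rot: [-0.096, -3.132, 0.021]
wrist_force: [-0.5, 0.4, -1.0]
finger_gap: 0.0101
finger_force: 25.0
```

```bash
python3 -c "
from h import *
t=capture('scene'); T=tilt(t); print('tilt',T,sense()['finger_gap'])
to(rod(-.05,0,0,.025-G),BY)"
```

```text
tilt -0.027999999999999883 0.009761659497081644
now [ 0.6232 -0.0153  0.2133] yaw -0.061 spin -0.06 dist 0.023 shift at current yaw [ 0.0007 -0.0005  0.0228] shift at final yaw [ 0.0009 -0.0008  0.0228]
```

Emit:
servo_tool:
  motion: [1,0.0005,0,0.006,0,1,0,0,0.006,0,1,0,0,0.005,0,1,0,0,0.004,0,1,0,0,0.002,0,1,0,0,0,0,0.2,0,0,0,0,0.2,0,0,0,0]

```text
time: 43.82
tcp_pos: [0.6235, -0.0155, 0.1906]
tool_rot: [-0.096, -3.133, 0.021]
wrist_force: [-0.3, -1.3, -0.1]
finger_gap: 0.0202
finger_force: 0.0
```

Emit:
servo_tool:
  motion: [0.2,0,0,0,0,0.2,0,0,0,0,0.2,0,0,0,0,0.2,0,0,-0.03,0,0.2,0,0,-0.03,0,0.2,0,0,-0.03,0,0.2,0.03,0,0,0,0.2,0.035,0,0,0]

```text
time: 44.48
tcp_pos: [0.5611, -0.0105, 0.283]
tool_rot: [-0.096, -3.138, 0.021]
wrist_force: [-0.2, -0.1, -0.7]
finger_gap: 0.035
finger_force: 0.0
```

Emit:
servo_tool:
  motion: [-1,0.035,0.003,0,-3.4,-1,0.035,0.003,0,0,-1,0.035,0.003,0.01,0,-1,0.035,0.003,0.01,0,-1,0.035,0.003,0.01,0,-1,0,0,0,0,-1,0,0,0,0,-1,0,0,0,0]

```text
time: 45.15
tcp_pos: [0.3853, 0.0065, 0.2529]
tool_rot: [-0.003, -3.136, 0.02]
wrist_force: [-0.5, 0.1, -0.3]
finger_gap: 0.0849
finger_force: 0.0
```

```bash
python3 - <<'E'
from h import *
import pickle
t=capture('scene'); print('tilt',tilt(t)); w=capture('wrist'); pickle.dump(w,open('wb.pkl','wb')); pickle.dump(t,open('s7.pkl','wb')); print(sense()['tcp_pos'])
for P in [(.48,.004,.036),(.48,.004,.08),B+[0,0,.055]]: print(px(w,P))
a=cv2.resize(t['color'][140:260,170:380],None,fx=3.8,fy=3.8,interpolation=cv2.INTER_CUBIC)
save('s7.png',a[:,:798])
u,v=px(w,(.48,.004,.05)).astype(int); u=min(max(u,50),460); v=min(v,330)
print('box',u-50,v-45); save('wb.png',w['color'],6,(u-60,v-45,u+60,v+45))
E
```

```text
tilt -0.003999999999999861
[0.38588087 0.00645988 0.2527543 ]
[253.13663827 222.26319294]
[252.74690522 236.74788543]
[284.80054694 474.92176558]
box 203 181
```

View pics/wb.png

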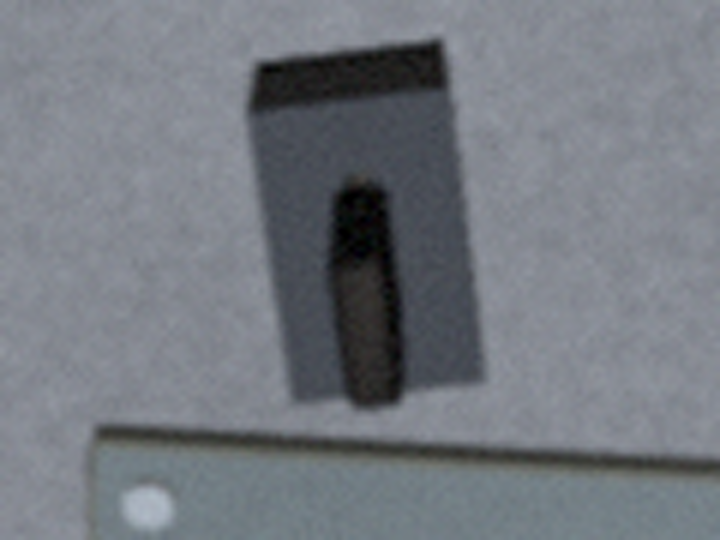

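The blade stands in the block. The block's top corners are at (250,110), (448,88), (485,380) and (295,403), and the handle's top face spans roughly (335,263) to (392,405).

```bash
python3 - <<'E'
from h import *
import pickle
w=pickle.load(open('wb.pkl','rb'))
q=lambda p,z: at(w,(p[0]+.5)/6-.5+193,(p[1]+.5)/6-.5+181,z)[:2]
C=np.array([q(p,.036) for p in [(250,110),(448,88),(485,380),(295,403)]]); e=C[2]+C[3]-C[0]-C[1]
print(C.mean(0),'yaw',np.arctan2(e[1],e[0]),np.linalg.norm(e)/2,np.linalg.norm(C[1]-C[0]))
H=np.array([q(p,.08) for p in [(335,263),(389,260),(392,404),(345,406)]]); e=H[2]+H[3]-H[0]-H[1]
print(H.mean(0),'yaw',np.arctan2(e[1],e[0]),np.linalg.norm(e)/2,np.linalg.norm(H[1]-H[0]))
# overlay check of handle box projected, on crop
M=C.mean(0); y=.0
to([*M,.12],np.arctan2(*(C[2]+C[3]-C[0]-C[1])[::-1]))
E
```

```text
[0.47969923 0.00541134] yaw 0.12959094385997297 0.0700436083595044 0.04279971929107008
[0.47937323 0.0048555 ] yaw 0.04132880192822605 0.03136716249282669 0.010637129874021971
now [0.3859 0.0065 0.2528] yaw -0.002 spin -7.53 dist 0.163 shift at current yaw [-0.0946  0.0008  0.1322] shift at final yaw [-0.0929 -0.0132  0.1328]
```

Emit:
servo_tool:
  motion: [-1,0,0,0,3.3,-1,-0.0275,0.0065,-0.0245,0,-1,-0.0275,0.0065,-0.0245,0,-1,-0.0275,0.0065,-0.0245,0,-1,-0.0275,0.0065,-0.0245,0,-1,-0.0275,0.0065,-0.0245,0,-1,-0.0275,0.0065,-0.0245,0,-1,0,0,0,0]

```text
time: 45.92
tcp_pos: [0.5593, 0.0383, 0.4017]
tool_rot: [0.093, 3.139, -0.019]
wrist_force: [-0.7, 0.2, -0.4]
finger_gap: 0.0879
finger_force: 0.0
```

Emit:
servo_tool:
  motion: [-1,0,0,0,0,-1,0,0,0,0,-1,0,0,0,0]

```text
time: 46.17
tcp_pos: [0.5511, 0.0374, 0.3958]
tool_rot: [-0.093, -3.13, 0.021]
wrist_force: [-0.2, 0.1, -0.3]
finger_gap: 0.0877
finger_force: 0.0
```

```bash
python3 - <<'E'
from h import *
import pickle
w=capture('wrist'); pickle.dump(w,open('wlock.pkl','wb')); print(sense()['tcp_pos'],px(w,B+[0,0,.055]),tilt(capture('scene')))
b=pickle.load(open('wb.pkl','rb'))
u,v=px(w,B+[0,0,.055]).astype(int); print(u-45,v-35)
a=cv2.resize(w['color'][v-35:v+35,u-45:u+45],None,fx=8,fy=8,interpolation=cv2.INTER_CUBIC)
save('lock.png',a)
E
```

```text
[0.55101844 0.03736439 0.39603151] [255.46976591 233.51514043] -0.003999999999999861
210 198
```

View pics/lock.png

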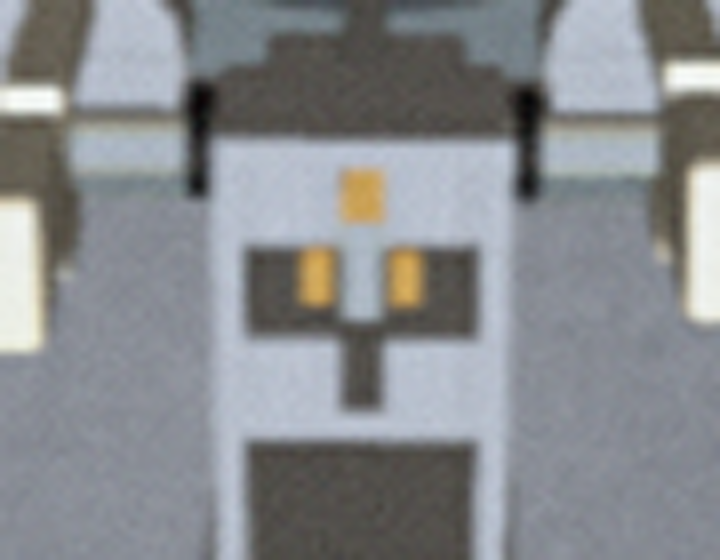

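The lock picture shows the slot between columns 342 and 383 and rows 171 and 410. The lug notch, between orange cheeks 336 and 388, is centred on it, so the beam is level.

```bash
python3 - <<'E'
from h import *
import pickle
w=pickle.load(open('wlock.pkl','rb'))
q=lambda p,z=.255: at(w,(p[0]+.5)/8-.5+210,(p[1]+.5)/8-.5+198,z)[:2]
a,b=q((362.5,171)),q((362.5,410)); print(a,b,(a+b)/2,np.linalg.norm(b-a),np.arctan2(*(b-a)[::-1]))
l,r=q((212,180)),q((514,180)); print('edges mid',(l+r)/2,np.linalg.norm(r-l))
e=q((364,137)); print('near edge',e, e+.022*np.array([np.cos(BY),np.sin(BY)]))
print('slot w',np.linalg.norm(q((342,370))-q((383,370))))
to([.4797,.0054,.12],.13)
E
```

```text
[0.608253   0.03411637] [0.64366839 0.03211682] [0.62596069 0.0331166 ] 0.035471793461063314 -0.05640010823031812
edges mid [0.60955904 0.03409329] 0.04044737754878452
near edge [0.60339469 0.03459109] [0.6253551  0.03327188]
slot w 0.005619795445967209
now [0.5511 0.0374 0.3963] yaw -0.06 spin -10.86 dist 0.287 shift at current yaw [ 0.0669 -0.0324  0.2774] shift at final yaw [ 0.075  -0.0224  0.2763]
```

Emit:
servo_tool:
  motion: [-1,0,0,0.02,-5.43,-1,0,0,0,-5.43,-1,0.025,-0.0075,0.02,0,-1,0.025,-0.0075,0.02,0,-1,0.025,-0.0075,0.02,0,0,0,0,0.035,0,0,0,0,0.035,0,0,0,0,0.035,0]

```text
time: 46.93
tcp_pos: [0.4784, 0.0028, 0.2125]
tool_rot: [0.203, -3.128, 0.02]
wrist_force: [0.5, 0.5, -0.6]
finger_gap: 0.0713
finger_force: 0.0
```

Emit:
servo_tool:
  motion: [0,0,0,0.03,0,0,0,0,0.03,0,0,0,0,0,0,0,0,0,0,0,0,0,0,0,0]

```text
time: 47.35
tcp_pos: [0.4796, 0.0023, 0.1546]
tool_rot: [0.204, -3.128, 0.02]
wrist_force: [0.3, -0.0, 0.1]
finger_gap: 0.0446
finger_force: 0.0
```

```bash
python3 - <<'E'
from h import *
import pickle
t=capture('scene'); s=pickle.load(open('s7.pkl','rb')); w=capture('wrist'); pickle.dump(w,open('wg.pkl','wb'))
# block corners now vs. then
def corners(M,yaw,z=.036):
    c,sn=np.cos(yaw),np.sin(yaw); return [np.array([M[0]+a*c-b*sn,M[1]+a*sn+b*c,z]) for a,b in [(-.035,-.022),(-.035,.022),(.035,.022),(.035,-.022)]]
K=corners((.4797,.0054),.13)
P=np.array([px(t,k) for k in K]); print(np.round(P,1))
x0,y0=P.min(0).astype(int)-3; x1,y1=P.max(0).astype(int)+8
print('diff',np.abs(t['color'][y0:y1,x0:x1].astype(int)-s['color'][y0:y1,x0:x1]).mean())
g=cv2.cvtColor(w['color'],cv2.COLOR_RGB2GRAY); Q=np.array([px(w,k) for k in K]); print(np.round(Q,1))
print(g[170:250:6,150:350:8])
to([.4797,.0054,.021],.13)
E
```

```text
[[235.1 184. ]
 [247.8 178.2]
 [259.2 194.9]
 [246.1 201.1]]
diff 2.3123249299719886
[[234.3 135.4]
 [281.6 135.5]
 [279.8 206.3]
 [235.3 206. ]]
[[149 142 148 147 146 152 143 152 144 144 148  86  84  49  53  78  83 144
  147 150 152 151 142 143 150]
 [155 146 146 152 146 151 147 135 141 138 142  82  87  53  45  81  82 142
  146 150 150 143 147 149 143]
 [148 145 156 151 148 149 145 144 144 147 153  82  81  55  35  86  80 150
  143 146 148 142 149 145 144]
 [150 148 145 150 143 148 140 145 148 149 152  84  80  57  38  80  78 151
  144 147 140 150 148 139 152]
 [146 144 147 149 146 151 146 142 141 145 142  87  79  50  27  78  82 147
  150 145 142 142 151 141 145]
 [150 148 148 146 151 146 141 151 149 150 143  73  79  59  29  83  80 148
  151 156 147 147 156 144 151]
 [148 144 145 151 149 143 147 148 138 145 148 104 104  98 100 102 100 149
  147 143 142 146 144 147 147]
 [150 151 141 146 143  84  51 118 138 144 140 139 143 151 140 151 153 153
  144 155 149 149 148 149 147]
 [147 154 149 153 149 134 135 134 125  94  59 112 148 141 150 148 148 146
  149 149 151 147 149 149 150]
 [152 148 148 148 147 135  52 130 132 132 135 129 128  94  55 102 151 147
  148  70 132 146 149 151 150]
 [152 152 155 152 142  94  39  20 136 130 135 133 131 134 134 129 131 102
   31  31  31 152 141 155 150]
 [148 151 147 145 156  36  31   8 132 128 132 129 130 134 133 133 132 131
   58  34  35 115  67  90 145]
 [152 152 151 146 143  33  29  19 131 134 132 136 131 131 131 132 131 132
   50  28  30  66 135 136 127]
 [156 145 154 149 122  23  35  23 130 132 129 130 132 131 133 131 130 136
   30  20  37  33 132 136 134]]
now [0.4803 0.0024 0.1553] yaw 0.13 spin 0.01 dist 0.134 shift at current yaw [-0.0006  0.0047  0.1342] shift at final yaw [0.0002 0.0031 0.1343]
```

Emit:
servo_tool:
  motion: [0,-0.0006,0.0047,0.03,0,0,0,0,0.03,0,0,0,0,0.03,0,0,0,0,0.02,0,0,0,0,0.01,0,0,0,0,0.006,0,0,0,0,0,0,0,0,0,0,0]

```text
time: 48.12
tcp_pos: [0.479, 0.0055, 0.0283]
tool_rot: [0.204, -3.128, 0.02]
wrist_force: [-0.5, -0.2, 0.9]
finger_gap: 0.044
finger_force: 0.0
```

```bash
python3 -c "
from h import *
to([.4797,.0054,.021],.13); print(sense()['wrist_force'])"
```

```text
now [0.479  0.0055 0.0283] yaw 0.13 spin 0.01 dist 0.007 shift at current yaw [-0.0008 -0.0001  0.0073] shift at final yaw [-0.0007 -0.0002  0.0073]
[-0.47846687 -0.16920375  0.86271861]
```

Emit:
servo_tool:
  motion: [0,-0.0007,0,0.004,0,0,0,0,0,0,1,0,0,0,0,1,0,0,0,0,1,0,0,0,0,1,0,0,0,0,1,0,0,0,0,1,0,0,0,0]
  grip_force: 40

```text
time: 48.78
tcp_pos: [0.4786, 0.0055, 0.0233]
tool_rot: [0.204, -3.126, 0.019]
wrist_force: [-0.7, -0.1, 1.7]
finger_gap: 0.0116
finger_force: 40.0
```

Emit:
servo_tool:
  motion: [1,0,0,0,0,1,0,0,0,0]

```text
time: 48.95
tcp_pos: [0.4786, 0.0055, 0.0233]
tool_rot: [0.204, -3.126, 0.019]
wrist_force: [0.4, 0.2, 1.7]
finger_gap: 0.0117
finger_force: 40.0
```

Emit:
servo_tool:
  motion: [1,0,0,-0.004,0,1,0,0,-0.008,0,1,0,0,-0.01,0,1,0,0,-0.01,0,1,0,0,-0.03,0,1,0,0,-0.03,0,1,0,0,0,0,1,0,0,0,0]

```text
time: 49.62
tcp_pos: [0.4809, 0.0067, 0.1176]
tool_rot: [0.204, -3.131, 0.02]
wrist_force: [0.4, -1.3, -0.8]
finger_gap: 0.0117
finger_force: 40.0
```

```bash
python3 - <<'E'
from h import *
import pickle
w=capture('wrist'); pickle.dump(w,open('wh.pkl','wb')); st=sense(); print(st['tcp_pos'],st['tool_rot'],st['finger_gap'],st['wrist_force'])
E
```

```text
[0.4796595  0.006734   0.11619097] [ 0.20400878 -3.12836801  0.01967835] 0.011669599731715793 [ 0.26935483  0.0283239  -2.27967213]
```

Emit:
servo_tool:
  motion: [1,0,0,-0.035,0,1,0,0,-0.035,0,1,0,0,-0.035,5.35,1,0,0,-0.035,5.35,1,0,0,-0.035,0,1,0,0,-0.01,0,1,0,0,0,0,1,0,0,0,0]

```text
time: 50.33
tcp_pos: [0.48, 0.0091, 0.2987]
tool_rot: [-0.088, -3.131, 0.021]
wrist_force: [0.9, -0.6, -1.5]
finger_gap: 0.0116
finger_force: 40.0
```

```bash
python3 -c "
from h import *
print(sense()['finger_gap'],tilt(capture('scene')))
to([.6247,.0332,.29],-.057)"
```

```text
0.011591409547685037 -0.003999999999999861
now [0.4794 0.0091 0.2979] yaw -0.056 spin 0.04 dist 0.148 shift at current yaw [-0.1438  0.0323  0.0059] shift at final yaw [-0.1437  0.0323  0.0079]
```

Emit:
servo_tool:
  motion: [1,-0.025,0.006,0,0,1,-0.025,0.006,0,0,1,-0.025,0.006,0,0,1,-0.025,0.006,0,0,1,-0.02,0.004,0,0,1,-0.014,0.003,0,0,1,-0.0098,0.0013,0,0,1,0,0,0,0]

```text
time: 51.05
tcp_pos: [0.6263, 0.0333, 0.2956]
tool_rot: [-0.088, -3.129, 0.021]
wrist_force: [-0.3, 0.8, -1.0]
finger_gap: 0.0118
finger_force: 40.0
```

Emit:
servo_tool:
  motion: [1,0,0,0,0,1,0,0,0,0,1,0,0,0,0]

```text
time: 51.3
tcp_pos: [0.6251, 0.0331, 0.2985]
tool_rot: [-0.089, -3.132, 0.021]
wrist_force: [-0.0, -0.1, -0.5]
finger_gap: 0.0117
finger_force: 40.0
```

```bash
python3 -c "
from h import *
for i in range(3): 
    to([.6247,.0332,.268],-.057); capture('scene')
st=sense(); print(st['finger_gap'],R.from_rotvec(st['tool_rot']).as_matrix()[:,2])"
```

```text
now [0.6251 0.0331 0.2985] yaw -0.057 spin 0.02 dist 0.03 shift at current yaw [0.0002 0.0005 0.0305] shift at final yaw [0.0004 0.0001 0.0305]
now [0.6253 0.0331 0.2988] yaw -0.057 spin 0.02 dist 0.031 shift at current yaw [0.0004 0.0005 0.0308] shift at final yaw [0.0006 0.0001 0.0308]
now [0.6255 0.0331 0.299 ] yaw -0.057 spin 0.02 dist 0.031 shift at current yaw [0.0006 0.0005 0.031 ] shift at final yaw [0.0008 0.0001 0.031 ]
0.01178541965407948 [-0.00752568 -0.01292961 -0.99988809]
```

Emit:
servo_tool:
  motion: [1,0.0006,0.0004,0.01,0,1,0,0,0.01,0,1,0,0,0.006,0,1,0,0,0.004,0,1,0,0,0.003,0,1,0,0,0.002,0,1,0,0,0,0,1,0,0,0,0]

```text
time: 52.12
tcp_pos: [0.6254, 0.0332, 0.2638]
tool_rot: [-0.089, -3.133, 0.021]
wrist_force: [-0.7, 0.6, -0.8]
finger_gap: 0.0114
finger_force: 40.0
```

```bash
python3 -c "
from h import *
st=sense(); print(st['wrist_force'],st['moment'],st['finger_gap'])
to([.6247,.0332,.2423],-.057)"
```

```text
[-0.69436968  0.56114035 -0.83567987] [ 0.05745    -0.02926625 -0.01461985] 0.011395355107022163
now [0.6254 0.0332 0.2638] yaw -0.057 spin 0.03 dist 0.022 shift at current yaw [0.0005 0.0002 0.0215] shift at final yaw [ 0.0007 -0.0001  0.0215]
```

Emit:
servo_tool:
  motion: [1,0.0004,0,0.003,0,1,0,0,0.003,0,1,0,0,0.003,0,1,0,0,0.003,0,1,0,0,0,0]

```text
time: 52.53
tcp_pos: [0.6243, 0.0331, 0.2509]
tool_rot: [-0.088, -3.132, 0.021]
wrist_force: [-0.8, 0.8, -0.5]
finger_gap: 0.0117
finger_force: 40.0
```

Emit:
servo_tool:
  motion: [1,0,0,0.003,0,1,0,0,0.003,0,1,0,0,0.002,0,1,0,0,0,0]

```text
time: 52.87
tcp_pos: [0.6244, 0.033, 0.2431]
tool_rot: [-0.089, -3.132, 0.021]
wrist_force: [0.1, 0.1, -0.2]
finger_gap: 0.012
finger_force: 40.0
```

```bash
python3 -c "
from h import *
st=sense(); print(st['wrist_force'],st['moment'],st['finger_gap'],tilt(capture('scene')))
to([.6247,.0332,.2423],-.057)"
```

```text
[ 0.1275345   0.08757412 -0.22268255] [ 0.03805893  0.0077819  -0.02254482] 0.011960960146957885 -0.003999999999999861
now [0.6245 0.033  0.2434] yaw -0.057 spin 0.03 dist 0.001 shift at current yaw [-0.0002  0.0003  0.0011] shift at final yaw [-0.0002  0.0002  0.0011]
```

Going smoothly. I'll seat the shoulder until the force rises.

Emit:
servo_tool:
  motion: [1,0,0,0.001,0,1,0,0,0.001,0,1,0,0,0,0]

```text
time: 53.17
tcp_pos: [0.6249, 0.033, 0.2423]
tool_rot: [-0.089, -3.133, 0.021]
wrist_force: [-1.0, -0.0, 1.5]
finger_gap: 0.0116
finger_force: 40.0
```

Emit:
servo_tool:
  motion: [1,0,0,0.001,0,1,0,0,0,0]

```text
time: 53.33
tcp_pos: [0.625, 0.033, 0.2422]
tool_rot: [-0.089, -3.134, 0.02]
wrist_force: [-3.3, 0.6, 8.0]
finger_gap: 0.0117
finger_force: 40.0
```

Emit:
servo_tool:
  motion: [0.2,0,0,0,0,0.2,0,0,0,0,0.2,0,0,0,0,0.2,0,0,0,0,0.2,0,0,0,0,0.2,0,0,-0.02,0,0.2,0,0,-0.03,0,0.2,0,0,-0.03,0]

```text
time: 54.0
tcp_pos: [0.6245, 0.034, 0.3205]
tool_rot: [-0.088, -3.13, 0.021]
wrist_force: [0.3, -0.5, 1.1]
finger_gap: 0.0351
finger_force: 0.0
```

Emit:
servo_tool:
  motion: [0.2,0,0,-0.03,0,0.2,0.035,0,0,0,0.2,0.035,0,0,0,0.2,0.035,0,0,0,0.2,0.035,0,0,0,0.2,0.035,0,0,0,0.2,0.02,0,0,0,0.2,0,0,0,0]

```text
time: 54.67
tcp_pos: [0.4275, 0.0455, 0.3524]
tool_rot: [-0.088, -3.132, 0.02]
wrist_force: [0.2, -0.6, 0.6]
finger_gap: 0.0351
finger_force: 0.0
```

```bash
python3 - <<'E'
from h import *
t=capture('scene'); print('tilt',tilt(t),sense()['tcp_pos'],px(t,B+[0,0,.1]))
save('fin.png',t['color'],3.8,(175,110,384,260))
E
```

```text
tilt -0.003999999999999861 [0.42988336 0.04546775 0.35266283] [279.84460369 169.31637411]
```

View pics/fin.png

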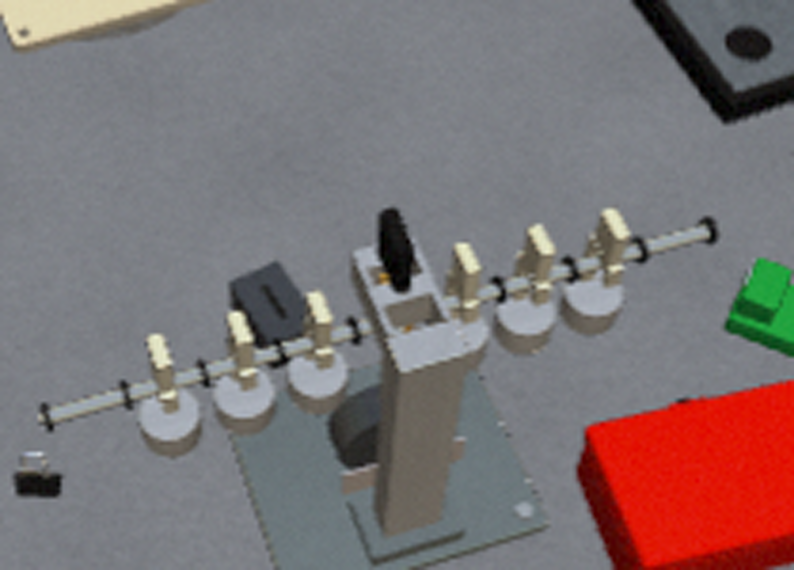

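All six masses hang on the level beam, three from (160,365) to (320,325) and three from (467,280) to (612,240). The blade sits in the lock at (395,245), the block at (272,300) is empty, and the arm is clear.

Emit:
servo_tool:
  motion: [0.2,0,0,0,0,0.2,0,0,0,0,0.2,0,0,0,0,0.2,0,0,0,0,0.2,0,0,0,0,0.2,0,0,0,0]

```text
time: 55.22
tcp_pos: [0.4312, 0.0453, 0.3518]
tool_rot: [-0.089, -3.132, 0.021]
wrist_force: [-0.5, 1.0, -0.2]
finger_gap: 0.0351
finger_force: 0.0
```

```bash
python3 -c "
from h import *
print(job_done())"
```

```text
the job is handed in; nothing more can be done
None
```

All six masses hang on the level beam, the lock blade is seated with its shoulder on the housing, the arm is clear, and the job was handed in at 55 s (no verdict was returned).

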